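Make up the shoehorn stand and hold it out to the closet door

TASK

Take the shoehorn out of the open top drawer, stand it upright, brass end down, in the slot cup of the wooden shoehorn stand and let go of it. Then pick the stand up by its straight handle, lift it clear of the shelf and turn it a quarter turn clockwise (seen from above), so that the cup end points squarely at the closet door on the right, for someone there to take the shoehorn. Keep the stand level and the loose cedar ball in the middle of its dish all the while, leave the other things where they are, and finish still holding the stand there by its handle, steady and at least 8 cm above the shelf.

Things in the scene. Friction and masses are not known exactly. Their poses are not given: they have to be found in the camera images.
- stand: Loose beech shoehorn stand, about 150 g: a round dished tray (diameter 116, rim 20 high), a slot cup beyond the rim on one side, a straight handle bar on the other. Origin: centre of the tray's flat underside; z up; x runs from the handle through the tray's centre to the cup. It starts on the shelf, handle towards the robot, cup end away, turned up to 0.35 rad either way.
- stand_grip (a point): Middle of the stand's handle bar, where to take it. The bar is 14 wide (along the stand's y), 18 high and runs along the stand's x from 52 to 112 from the tray's centre. This point lies at x = -88, z = 23 in the stand's frame; the bar's underside is 14 above the stand's underside.
- dish_center (a point): Bottom of the hollow in the tray, on the tray's axis, 9 above the stand's underside. The hollow is a shallow round bowl (curvature radius about 150, nearly flat within 10 of the centre, usable out to 50), so a tilt of one degree shifts the ball by 2 to 3 mm.
- cup_floor (a point): Centre of the slot cup's inner floor, at x = 78, z = 6 in the stand's frame. The cup is open at the top; inside it is 18 along the stand's x, 44 along the stand's y and 46 deep; walls 4 thick; its mouth is 52 above the stand's underside. The cup stands on the shelf like the tray.
- ball_center (a point): Centre of the loose cedar ball, diameter 32, 12 g, which lies in the middle of the dish and rolls freely.
- shoehorn: Loose shoehorn, 170 long, 32 g. Origin at the middle of the brass end, z along it to the handle's end, x out of its hollow side, y across. Blade z = 0 to 94, 33 wide (y), 9 thick, brass to z = 35; wooden handle bar z = 88 to 170, 16 wide (y), 9 thick. Starts leaning 35 degrees from upright in the open drawer, y level: brass end on the floor, handle over the drawer's front edge, up towards the robot.
- shoehorn_tip (a point): The middle of the shoehorn's brass end (same point as the shoehorn's origin). At the start the drawer's front edge supports the shoehorn from below at 85 from this end; beyond that the handle is free all round.
- drawers: Stack of three clear plastic drawers, fixed, 200 deep (x), 170 wide (y), 192 high; origin at the centre of its underside; its front faces its own -x, towards the robot. The top drawer is pulled out by 95: inner face of its front wall at x = -192, floor at z = 111, upper edge at z = 181. A 35 high divider stands right behind the brass end; nothing is above.
- table: The fixed white steel shelf that everything stands on, top at height 0, 1400 along x by 1700 along y; its axes are those of the world. The closet door, a white panel, stands upright beyond its right-hand edge (-y) and parallel to that edge, so squarely at the door means straight along -y.
- spray_bottle: Bystander: closed glass spray bottle with press button cap, diameter 48, 145 high; origin at the centre of its underside.
- jar: Bystander: closed glass jar, diameter 62, 85 high; origin at the centre of its underside.
- polish_tin: Bystander: flat steel shoe polish tin, diameter 72, 24 high; origin at the centre of its underside.
- scrub_brush: Bystander: bamboo scrub brush, 122 x 48 x 47, bristles down; origin at the centre of its underside.
- shoe_brush: Bystander: dark wooden shoe brush, 146 x 52 x 42, bristles down; origin at the centre of its underside.
- keepsake_box: Bystander: closed wooden box, 134 x 94 x 57; origin at the centre of its underside.
Things that resemble listed ones, but are neither listed nor needed, are in the scene too. What is meant by the shoehorn is not blue or turquoise, and is the smaller of those in its own colour.

How it is judged:
By the outcome, as a careful person would: the job done as asked, in the order asked, and still so for the second after the job is handed in, while the arm keeps its last pose, push and grip.
It also fails if it takes over 61 s, if anything falls off the work surface, if the arm or the gripper's body presses on something with over 40 N, if the wrist force passes 120 N, or if a joint passes its speed limit or range.

ROBOT

A 6-joint arm with a two-finger parallel gripper is mounted at the origin on the work surface. World frame = base frame: x ahead of the robot, y to its left, z up, the work surface at z = 0. Lengths are in m, angles in rad, forces in N, time in s.
With the tool pointing down it reaches from about 0.3 to 0.85 m from the base axis. Payload 5.4 kg.
Tool frame: the origin (TCP) lies midway between the tips of the shut fingers; the grasp point (between the pads) lies 19 mm behind it; z points along the fingers, y is the direction in which the jaws open and shut (so a half turn about z gives the same grasp; the last joint's range is limited). The gripper opens to 85 mm and grips with 20 to 120 N. Pads are 22 mm wide; open, the fingers measure 114 mm over their backs; the gripper's body (76 mm by 85 mm) begins 54 mm behind the grasp point. The pads swing forward as they close: fully open they stand 13 mm farther back than shut.
Start: joints at [1.036, 0.158, 1.597, -0, 1.386, -0.21], TCP at [0.184, 0.545, 0.231] pointing down, gripper open.
Joint ranges: [-2.91, 2.91], [-0.94, 2.29], [0.18, 2.7], [-1.29, 4.43], [0.17, 2.64], [-3, 3]. Speed limits (rad/s): [2.57, 2.57, 3.14, 3.14, 3.14, 3.14].

INTERFACE

Orientations are given as [roll, pitch, yaw] about the fixed x, y, z axes, in that order (R = Rz(yaw) Ry(pitch) Rx(roll)).
In Python, from station import status, capture, camera_model, ticket, finder gives the robot as it stands.
- The arm moves only by the tool drive_tool, never from a script. Its argument "rows" is one flat list of numbers, 7 for each row, row after row: the finger opening in m, from 0 to 0.0854, then the shift along the tool's x, y, z in m, then the turn, a rotation vector about the tool's x, y, z in rad. In form: [grip, x, y, z, wx, wy, wz, grip, x, y, z, wx, wy, wz, ...]. A call has 1 to 5 rows; each row shifts and turns the pose as measured when the row begins, along the tool's axes as they then stand; what a row does not reach is not made up. A row lasts 1/10 s, in which the tool goes at most 50 mm and 8.59 degrees, less where a joint would pass 70% of its speed; a pose out of reach is approached as far as the arm can. A call with a gripper value outside its range is refused whole. The fingers move at their own pace and stop on an object; "grip_force" is the grip in N (left out, the last holds). Time passes only in rows, so rows that do not move let the fingers close. It gives the time, the measured TCP pose, the force and the opening at its end, in the units of the state.
- status.observe(): the state, without advancing time (a new reading comes with each control period).
- capture(name): name is "side" or "top"; returns (picture, depth): 420x560x3 uint8, blue, green, red; 420x560 float32, m along the optical axis (not along the pixel's ray), 0 where there is no reading.
- camera_model(name): a dict with "K" (3x3 intrinsics, pixels), "R" (3x3) and "t" (3): a world point X has camera coordinates R X + t. Camera axes: x right, y down, z forward; pixel columns grow to the right and rows downward; lengths in m; the calibration is good to about 2 mm. A picture is of the moment at which its call begins. camera_model takes no time and is no camera call.
- ticket.hand_in(): hands the job in, once; it reports no verdict.
Trained networks look in the newest picture that a camera, given by its name, has taken for a name from the list of things; names that differ only in an ending like _2 or _b are one class to them, and where a whole thing is asked for, a point or a joint stands for the part that bears it (a point fixed in the world has none). Each returns a list of dicts, best first, with "score" (0 to 1); they miss things now and then, are a little off and sometimes report something else, mostly with a low value. They report only what shows in the picture. A call takes as long as a camera call. They do not tell look-alikes from the thing itself.
- finder.recognise(camera, query): "rect" ([left, top, right, bottom] in pixels, round what is visible of it).
- finder.trace(camera, query): "mask" (420x560 bool, what is visible of it) and "rect" ([left, top, right, bottom] in pixels, round what is visible of it).
The state is a dict: "clock": time; "joint_pos": joint angles; "qd": joint speeds; "effort": joint torques, N m; "tcp_pos": TCP position; "tcp_rot": TCP orientation; "wrist_force": force on the tool from outside, world axes, zero at the start; "torque": the same for the moment, N m; "gripper_width": finger opening in m.
Only numpy, scipy, OpenCV 4.12 (cv2) and the standard library are available. Lean on these libraries where they do the work, as an engineer would, in place of code of your own. Each camera call takes 0.05 s, during which the arm holds its last target.

## Working session

There is one attempt and no reset: what is moved stays moved. The work goes in short steps, Python scripts to look and compute and a tool call to move; the robot and the scene stay as the last step left them, time stands still between calls to the robot, and variables do not carry over. Pictures are saved under pics/ and viewed, and the job is handed in when it is done.

Besides the shell and the picture viewer there is one more tool, called by a JSON object that holds its "api" and its "payload". drive_tool: Moves the arm, as the interface text tells. Its arguments: {"type":"object","properties":{"rows":{"type":"array","items":{"type":"number"}},"grip_force":{"type":"number"}},"required":["rows"]}

```bash
ls; mkdir -p pics; python3 - <<'E'
from station import status,capture,camera_model,finder
import cv2,numpy as np
print(status.observe())
for n in ("side","top"):
    p,d=capture(n); cv2.imwrite(f"pics/{n}0.png",p); np.save(f"pics/{n}0.npy",d)
    m=camera_model(n); print(n,m)
E
```

```text
pics
{'clock': 0.0, 'joint_pos': array([ 1.03590488e+00,  1.59077220e-01,  1.59825698e+00, -2.86998303e-05,
        1.38618453e+00, -2.10102203e-01]), 'qd': array([ 0.00016123,  0.00050862, -0.00068964, -0.00036997, -0.00060857,
       -0.00038818]), 'effort': array([ 1.32790748e-03, -3.95996726e+01, -3.31435347e+01, -1.40490915e-04,
        8.43025628e-03,  4.28383123e-05]), 'tcp_pos': array([0.18319984, 0.54439212, 0.23028867]), 'tcp_rot': array([-3.13970305e+00, -3.74120908e-04,  2.81680836e+00]), 'wrist_force': array([ 0.08124033,  0.10038783, -0.38761964]), 'torque': array([ 0.02922492,  0.00521261, -0.01301527]), 'gripper_width': 0.08543223634262764}
side {'K': array([[493.31287569,   0.        , 284.47279445],
       [  0.        , 493.31287569, 211.70491551],
       [  0.        ,   0.        ,   1.        ]]), 'R': array([[ 0.7326958 , -0.68036725, -0.01603961],
       [-0.32820011, -0.33259972, -0.88411657],
       [ 0.59618919,  0.6530527 , -0.46699103]]), 't': array([-0.31513765,  0.28784671,  1.02157439])}
top {'K': array([[403.53653629,   0.        , 279.00187701],
       [  0.        , 403.53653629, 215.11769035],
       [  0.        ,   0.        ,   1.        ]]), 'R': array([[-0.01505079, -0.99975467,  0.01625047],
       [-0.99508091,  0.01338494, -0.09815711],
       [ 0.09791552, -0.01764788, -0.99503824]]), 't': array([0.05395098, 0.50259996, 1.17730938])}
```

View pics/side0.png

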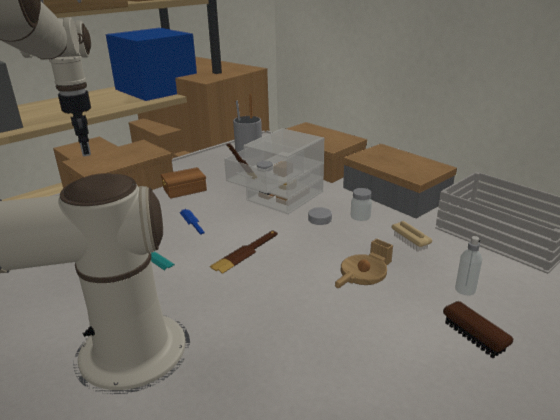

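View pics/top0.png

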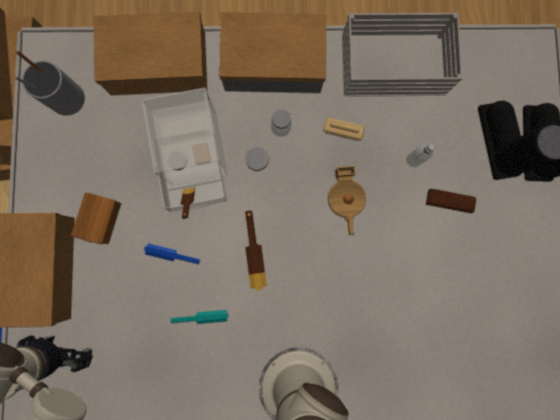

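```bash
cat > h.py <<'E'
import numpy as np,cv2
from station import status,capture,camera_model,finder
def pts(d,m,name):
    c=camera_model(name);K,R,t=c["K"],c["R"],c["t"]
    v,u=np.nonzero(m&(d>0)); z=d[v,u]
    X=np.stack([(u-K[0,2])/K[0,0]*z,(v-K[1,2])/K[1,1]*z,z],1)
    return (X-t)@R,u,v
def proj(P,name):
    c=camera_model(name); X=np.atleast_2d(P)@c["R"].T+c["t"]; q=X@c["K"].T
    return q[:,:2]/q[:,2:]
E
python3 - <<'E'
from h import *
out={}
for n in ("top","side"):
    p,d=capture(n); out[n+"_p"]=p; out[n+"_d"]=d
    for q in ("stand","shoehorn","ball_center","drawers"):
        r=finder.trace(n,q)
        for i,o in enumerate(r[:4]):
            P,u,v=pts(d,o["mask"],n)
            out[f"{n}_{q}_{i}"]=o["mask"]
            print(n,q,i,round(o["score"],2),np.round(o["rect"]),o["mask"].sum(),np.round(np.median(P,0),3),np.round(np.percentile(P,2,axis=0),3),np.round(np.percentile(P,98,axis=0),3))
np.savez("m0.npz",**out)
print(status.observe()["clock"])
for n,r in (("top",(130,70,400,270)),("side",(210,120,440,300))):
    p=out[n+"_p"];c=p[r[1]:r[3],r[0]:r[2]];cv2.imwrite(f"pics/z_{n}.png",cv2.resize(c,None,fx=2.9,fy=2.9,interpolation=cv2.INTER_CUBIC))
E
```

```text
top stand 0 0.6 [328. 164. 368. 237.] 1412 [ 0.561 -0.158  0.016] [ 0.462 -0.21   0.005] [ 0.64  -0.107  0.051]
top shoehorn 0 0.97 [174. 312. 230. 327.] 500 [0.205 0.266 0.007] [0.189 0.206 0.001] [0.223 0.362 0.013]
top shoehorn 1 0.89 [145. 245. 201. 263.] 488 [0.393 0.386 0.006] [ 0.368  0.292 -0.   ] [0.421 0.446 0.012]
top shoehorn 2 0.83 [179. 187. 194. 219.] 262 [0.535 0.284 0.169] [0.48  0.271 0.115] [0.571 0.305 0.252]
top shoehorn 3 0.57 [247. 211. 268. 288.] 1017 [0.374 0.123 0.01 ] [ 0.289  0.091 -0.   ] [0.512 0.144 0.016]
top ball_center 0 0.72 [182. 188. 196. 215.] 291 [0.53  0.284 0.175] [0.479 0.27  0.117] [0.569 0.307 0.253]
top ball_center 1 0.65 [327. 119. 366. 140.] 654 [ 0.759 -0.153  0.033] [ 0.733 -0.212 -0.001] [ 0.794 -0.097  0.048]
top ball_center 2 0.6 [343. 196. 351. 202.] 75 [ 0.548 -0.161  0.036] [ 0.536 -0.174  0.029] [ 0.563 -0.15   0.043]
top drawers 0 0.58 [325. 165. 367. 236.] 1392 [ 0.56  -0.158  0.016] [ 0.46  -0.21   0.006] [ 0.64  -0.107  0.051]
side stand 0 0.57 [334. 240. 394. 287.] 1465 [ 0.568 -0.165  0.022] [ 0.451 -0.212  0.011] [ 0.645 -0.11   0.054]
side shoehorn 0 0.93 [210. 233. 274. 271.] 723 [0.38  0.12  0.014] [0.293 0.093 0.004] [0.511 0.146 0.019]
side shoehorn 1 0.83 [183. 211. 207. 234.] 214 [0.392 0.379 0.012] [0.368 0.289 0.007] [0.416 0.447 0.016]
side shoehorn 2 0.71 [151. 251. 173. 268.] 257 [0.21  0.242 0.01 ] [0.194 0.204 0.002] [0.231 0.291 0.014]
side shoehorn 3 0.45 [229. 142. 246. 166.] 121 [0.506 0.279 0.217] [0.481 0.27  0.184] [0.545 0.332 0.257]
side drawers 0 0.65 [225. 129. 324. 213.] 6076 [0.655 0.238 0.141] [0.516 0.198 0.01 ] [0.819 0.379 0.198]
side drawers 1 0.17 [442. 300. 513. 356.] 1959 [ 0.529 -0.472  0.042] [ 0.507 -0.535  0.003] [ 0.573 -0.398  0.047]
0.6
```

View pics/z_top.png

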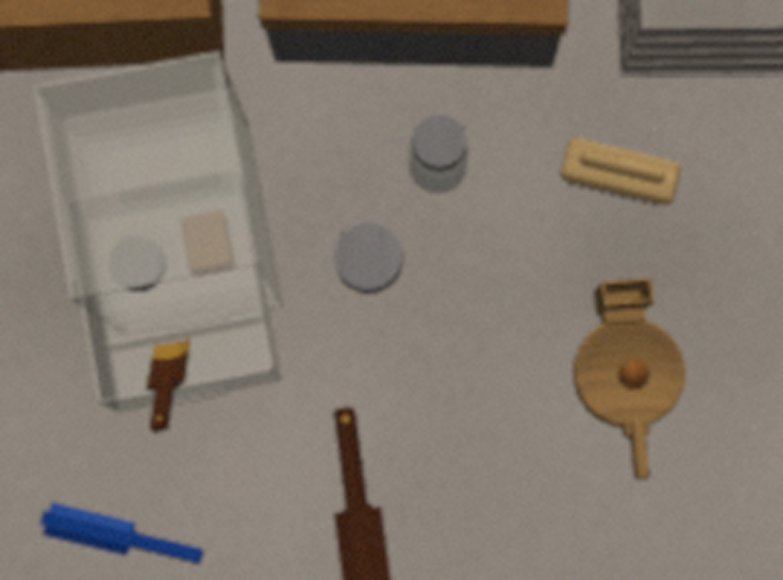

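View pics/z_side.png

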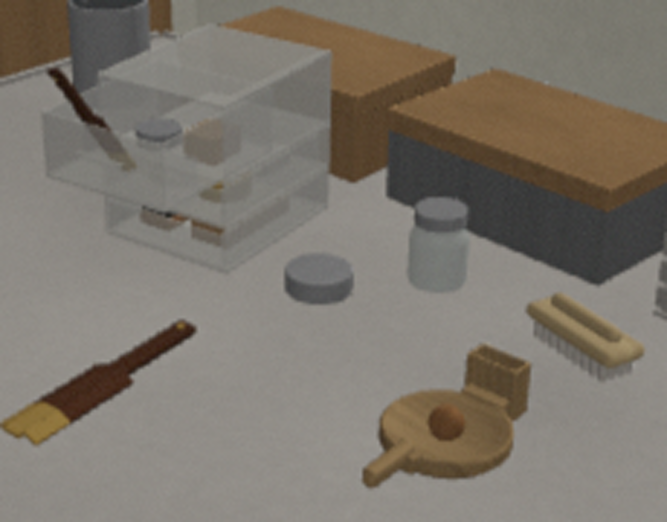

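```bash
cat > fit.py <<'E'
from h import *
from scipy.optimize import minimize
def box(x0,x1,y0,y1,z0,z1): return np.array([[x,y,z] for x in(x0,x1) for y in(y0,y1) for z in(z0,z1)])/1000
def cyl(r,z0,z1): 
    a=np.linspace(0,2*np.pi,40,False); return np.concatenate([np.stack([r*np.cos(a),r*np.sin(a),0*a+z],1) for z in(z0,z1)])/1000
STAND=[cyl(58,0,20),box(65,91,-26,26,0,52),box(52,68,-12,12,4,16),box(-112,-50,-7,7,14,32)]
HORN=[box(-4.5,4.5,-16.5,16.5,0,94),box(-4.5,4.5,-8,8,88,170)]
S=4
def sil(parts,R,t,name,shape=(420,560)):
    m=np.zeros((shape[0]*S,shape[1]*S),np.uint8)
    for P in parts:
        q=proj(P@R.T+t,name); h=cv2.convexHull(((q+.5)*S-.5).astype(np.float32))
        cv2.fillConvexPoly(m,np.round(h).astype(np.int32),255)
    return cv2.resize(m,(shape[1],shape[0]),interpolation=cv2.INTER_AREA)/255.
def Rz(a): c,s=np.cos(a),np.sin(a); return np.array([[c,-s,0],[s,c,0],[0,0,1]])
def Ry(a): c,s=np.cos(a),np.sin(a); return np.array([[c,0,s],[0,1,0],[-s,0,c]])
def fit(parts,masks,pose,p0,step,iters=300):
    def cost(p):
        R,t=pose(p); c=0
        for n,m in masks.items():
            s=sil(parts,R,t,n); c+=1-np.minimum(s,m).sum()/np.maximum(s,m).sum()
        return c
    p0=np.array(p0,float); sx=np.vstack([p0]+[p0+np.eye(len(p0))[i]*step[i] for i in range(len(p0))])
    r=minimize(cost,p0,method="Nelder-Mead",options=dict(initial_simplex=sx,maxiter=iters,xatol=1e-4,fatol=1e-5)); return r.x,r.fun
E
python3 - <<'E'
from fit import *
m=np.load("m0.npz")
ps=lambda p:(Rz(p[2]),np.array([p[0],p[1],0]))
for ms in (dict(top=m["top_stand_0"]),dict(side=m["side_stand_0"]),dict(top=m["top_stand_0"],side=m["side_stand_0"])):
    print("stand",list(ms),fit(STAND,ms,ps,[.555,-.16,0.1],[.01,.01,.1]))
ph=lambda p:(Rz(p[2])@Ry(-(p[3] if len(p)>3 else np.radians(35))),np.array([p[0],p[1],.1136]))
A=m["top_shoehorn_2"];B=m["top_ball_center_0"];C=m["side_shoehorn_3"]
for nm,ms in (("A",dict(top=A)),("B",dict(top=B)),("A+C",dict(top=A,side=C))):
    print("horn",nm,fit(HORN,ms,ph,[.57,.29,0.1],[.01,.01,.1]),fit(HORN,ms,ph,[.57,.29,0.1,.6],[.01,.01,.1,.05]))
# ball color centroid
for n in("top","side"):
    P=m[n+"_p"].astype(int); hsv=cv2.cvtColor(m[n+"_p"],cv2.COLOR_BGR2HSV)
# horn axis from depth
for n,M in(("top",A),("side",C)):
    P,u,v=pts(m[n+"_d"],M,n); ok=P[:,2]>.186; Q=P[ok]; c=np.median(Q,0)
    w=np.linalg.svd(Q-Q.mean(0))[2][0]; print(n,ok.sum(),Q.mean(0).round(4),w.round(3))
# overlay
out=m["top_p"].copy();
E
```

```text
stand ['top'] (array([ 0.5526628 , -0.15980272,  0.07472403]), np.float64(0.12204110665275458))
stand ['side'] (array([ 0.56468214, -0.15115925,  0.08152527]), np.float64(0.1776397680023305))
stand ['top', 'side'] (array([ 0.55326471, -0.15859855,  0.07048763]), np.float64(0.3816209861348826))
horn A (array([0.57637831, 0.29349652, 0.18017901]), np.float64(0.267985769501054)) (array([0.56841294, 0.29484501, 0.2373985 , 0.53234666]), np.float64(0.18963580539676983))
horn B (array([0.57544653, 0.29419449, 0.18083209]), np.float64(0.1919731637492078)) (array([0.56732311, 0.29562597, 0.24465657, 0.54329465]), np.float64(0.1298598991661818))
horn A+C (array([0.57869924, 0.2914796 , 0.12923928]), np.float64(0.9182297182768037)) (array([0.56993766, 0.2929451 , 0.18340887, 0.5553843 ]), np.float64(0.8651522524442996))
top 100 [0.5048 0.2801 0.2195] [-0.566 -0.086  0.82 ]
side 114 [0.5046 0.2799 0.2209] [ 0.575  0.064 -0.815]
```

```bash
python3 - <<'E'
from fit import *
m=np.load("m0.npz")
tiles=[]
segs={}
for n,what,(x0,y0,x1,y1) in (("top","horn",(168,176,208,226)),("side","horn",(220,135,260,182)),("top","stand",(322,160,374,240)),("side","stand",(330,235,400,292))):
    p=m[n+"_p"]; hsv=cv2.cvtColor(p,cv2.COLOR_BGR2HSV).astype(int); b,g,r=[p[...,i].astype(int) for i in range(3)]
    M=np.zeros((420,560),bool); sub=np.s_[y0:y1,x0:x1]
    if what=="stand": M[sub]=(hsv[...,1]>75)[sub]
    else: M[sub]=((hsv[...,1]>70))[sub]
    k,lab,st,_=cv2.connectedComponentsWithStats(M.astype(np.uint8)); 
    M=lab==1+st[1:,4].argmax()
    if what=="stand": M=cv2.morphologyEx(M.astype(np.uint8),cv2.MORPH_CLOSE,np.ones((3,3)))>0
    segs[n,what]=M
    t=p.copy(); c=[]; big=cv2.resize(t[sub],None,fx=7,fy=7,interpolation=cv2.INTER_CUBIC)
    mb=cv2.resize(M[sub].astype(np.uint8),None,fx=7,fy=7,interpolation=cv2.INTER_NEAREST)
    cs,_=cv2.findContours(mb,cv2.RETR_EXTERNAL,cv2.CHAIN_APPROX_NONE); cv2.drawContours(big,cs,-1,(0,255,0),1)
    tiles.append(big)
H=max(t.shape[0] for t in tiles); 
im=np.hstack([cv2.copyMakeBorder(t,0,H-t.shape[0],0,4,cv2.BORDER_CONSTANT) for t in tiles]); print(im.shape)
cv2.imwrite("pics/seg.png",cv2.resize(im,None,fx=.55,fy=.55,interpolation=cv2.INTER_AREA))
ps=lambda p:(Rz(p[2]),np.array([p[0],p[1],0]))
T,Sd=segs["top","stand"],segs["side","stand"]
for ms in (dict(top=T),dict(side=Sd),dict(top=T,side=Sd)): print("stand",list(ms),fit(STAND,ms,ps,[.555,-.16,0.1],[.01,.01,.1]))
ph=lambda p:(Rz(p[2])@Ry(-(p[3] if len(p)>3 else np.radians(35))),np.array([p[0],p[1],.1136]))
T,Sd=segs["top","horn"],segs["side","horn"]
for ms in (dict(top=T),dict(side=Sd),dict(top=T,side=Sd)): print("horn",list(ms),fit(HORN,ms,ph,[.57,.29,0.1],[.01,.01,.1]),fit(HORN,ms,ph,[.57,.29,0.1,.6],[.01,.01,.1,.05]))
for n in("top","side"):
    P,u,v=pts(m[n+"_d"],segs[n,"horn"],n); ok=(P[:,2]>.19); Q=P[ok]
    w=np.linalg.svd(Q-Q.mean(0))[2][0]; print(n,ok.sum(),Q.mean(0).round(4),w.round(3), Q[:,2].max())
np.savez("segs.npz",**{a+b:s for (a,b),s in segs.items()})
E
```

```text
(560, 1430, 3)Traceback (most recent call last):
  File "<stdin>", line 23, in <module>
  File "fit.py", line 24, in fit
    r=minimize(cost,p0,method="Nelder-Mead",options=dict(initial_simplex=sx,maxiter=iters,xatol=1e-4,fatol=1e-5)); return r.x,r.fun
    res = _minimize_neldermead(fun, x0, args, callback, bounds=bounds,
                               **options)
    fxcc = func(xcc)
    fx = function(np.copy(x), *(wrapper_args + args))
  File "fit.py", line 21, in cost
    s=sil(parts,R,t,n); c+=1-np.minimum(s,m).sum()/np.maximum(s,m).sum()
  File "fit.py", line 12, in sil
    q=proj(P@R.T+t,name); h=cv2.convexHull(((q+.5)*S-.5).astype(np.float32))
  File "h.py", line 9, in proj
    c=camera_model(name); X=np.atleast_2d(P)@c["R"].T+c["t"]; q=X@c["K"].T
ValueError: time passes only in moves, steps and waits
```

View pics/seg.png

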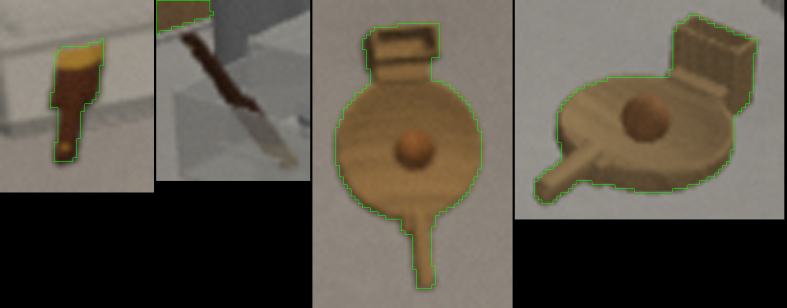

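```bash
python3 - <<'E'
import re
s=open('h.py').read()
s=s.replace("from station import status,capture,camera_model,finder","from station import status,capture,camera_model as _cm,finder\nimport functools\ncamera_model=functools.cache(_cm)")
open('h.py','w').write(s)
E
python3 - <<'E'
from fit import *
m=np.load("m0.npz"); segs=dict(np.load("segs.npz")) if __import__("os").path.exists("segs.npz") else {}
for n,what,(x0,y0,x1,y1) in (("top","horn",(168,176,208,226)),("side","horn",(225,140,250,168)),("top","stand",(322,160,374,240)),("side","stand",(330,235,400,292))):
    p=m[n+"_p"]; hsv=cv2.cvtColor(p,cv2.COLOR_BGR2HSV).astype(int)
    M=np.zeros((420,560),bool); sub=np.s_[y0:y1,x0:x1]
    M[sub]=(hsv[...,1]>(75 if what=="stand" else 70))[sub]
    if (n,what)==("side","horn"): M[sub]=(p.max(2)<90)[sub]&(hsv[...,1]>60)[sub]
    k,lab,st,_=cv2.connectedComponentsWithStats(M.astype(np.uint8)); 
    M=lab==1+st[1:,4].argmax()
    if what=="stand": M=cv2.morphologyEx(M.astype(np.uint8),cv2.MORPH_CLOSE,np.ones((3,3)))>0
    segs[n+what]=M; print(n,what,M.sum())
np.savez("segs.npz",**segs)
ps=lambda p:(Rz(p[2]),np.array([p[0],p[1],0]))
T,Sd=segs["topstand"],segs["sidestand"]
for ms in (dict(top=T),dict(side=Sd),dict(top=T,side=Sd)): print("stand",list(ms),fit(STAND,ms,ps,[.555,-.16,0.1],[.01,.01,.1]))
ph=lambda p:(Rz(p[2])@Ry(-(p[3] if len(p)>3 else np.radians(35))),np.array([p[0],p[1],.1136]))
T,Sd=segs["tophorn"],segs["sidehorn"]
for ms in (dict(top=T),): print("horn",list(ms),fit(HORN,ms,ph,[.57,.29,0.1],[.01,.01,.1]),fit(HORN,ms,ph,[.57,.29,0.1,.6],[.01,.01,.1,.05]))
for n in("top","side"):
    P,u,v=pts(m[n+"_d"],segs[n+"horn"],n); ok=(P[:,2]>.19); Q=P[ok]
    w=np.linalg.svd(Q-Q.mean(0))[2][0]; print(n,ok.sum(),Q.mean(0).round(4),w.round(3), Q[:,2].max())
    P,u,v=pts(m[n+"_d"],segs[n+"stand"],n); h=P[(P[:,2]>.045)&(P[:,2]<.06)]; print("cup rim",h.mean(0).round(4),len(h)); h=P[(P[:,0]<.49)&(P[:,2]>.024)];print("handle",h.mean(0).round(4),len(h))
    q=m[n+"_p"]; hsv=cv2.cvtColor(q,cv2.COLOR_BGR2HSV).astype(int)
E
```

```text
top horn 278
side horn 97
top stand 1496
side stand 1603
stand ['top'] (array([ 0.55420206, -0.15817883,  0.0738155 ]), np.float64(0.06930099022665603))
stand ['side'] (array([ 0.56240455, -0.15169894,  0.07114861]), np.float64(0.09887349538415391))
stand ['top', 'side'] (array([ 0.55563746, -0.15745544,  0.07307607]), np.float64(0.21543812474190183))
horn ['top'] (array([0.57711955, 0.29815907, 0.22347151]), np.float64(0.21842305865196587)) (array([0.57090936, 0.29723262, 0.22940563, 0.5570152 ]), np.float64(0.16637149079769276))
top 95 [0.5023 0.2814 0.2234] [-0.568 -0.102  0.817] 0.2550660925824048
cup rim [ 0.6301 -0.1512  0.0503] 73
handle [ 0.4671 -0.1643  0.0305] 74
side 85 [0.5026 0.2793 0.2228] [ 0.581  0.065 -0.811] 0.25421785975707284
cup rim [ 0.6293 -0.1536  0.051 ] 154
handle [ 0.4652 -0.1659  0.0321] 110
```

```bash
cat > plan.py <<'E'
from h import *
from scipy.spatial.transform import Rotation as Ro
def cur():
    s=status.observe(); return s,Ro.from_euler("xyz",s["tcp_rot"]),s["tcp_pos"]
def rows(Rt,pt,n,R0=None,p0=None,grip=None,show=True):
    """const tool-frame increment (screw) from current to target in n rows"""
    if R0 is None: _,R0,p0=cur()
    from scipy.linalg import logm,expm
    T=np.eye(4);T[:3,:3]=(R0.inv()*Rt).as_matrix();T[:3,3]=R0.inv().apply(np.array(pt)-p0)
    X=np.real(logm(T))/n; D=expm(X)
    r=np.r_[D[:3,3],Ro.from_matrix(D[:3,:3]).as_rotvec()]
    q=np.round(r,4)
    # path
    A=np.eye(4);A[:3,:3]=R0.as_matrix();A[:3,3]=p0;path=[]
    E=np.eye(4);E[:3,:3]=Ro.from_rotvec(q[3:]).as_matrix();E[:3,3]=q[:3]
    for i in range(n): A=A@E; path.append(A[:3,3].round(3).tolist())
    if show:
        print("n",n,"row",q.tolist(),"ang/row deg",np.degrees(np.linalg.norm(q[3:])).round(2),"mm/row",np.linalg.norm(q[:3]*1000).round(1)); print("path",path[::max(1,n//5)],path[-1],"err mm",((A[:3,3]-pt)*1000).round(1))
    return q
def Rax(y,z): 
    z=np.array(z,float);z/=np.linalg.norm(z);y=np.array(y,float);y-=z*(y@z);y/=np.linalg.norm(y)
    return Ro.from_matrix(np.stack([np.cross(y,z),y,z],1))
def horn(yaw=.15,lean=np.radians(35)):
    c,s=np.cos(yaw),np.sin(yaw); d=np.array([-np.sin(lean)*c,-np.sin(lean)*s,np.cos(lean)]); n=np.array([np.cos(lean)*c,np.cos(lean)*s,np.sin(lean)]); return d,n
E
python3 - <<'E'
from plan import *
d,n=horn(.15); tip=np.array([.579,.292,.1136]); G=tip+.138*d; R=Rax(n,-d); tcp=G-.019*d
print(G,tcp,R.as_euler("xyz"))
rows(R,tcp+.1*d,15); rows(R,tcp+.1*d,18)
E
```

```text
[0.50073526 0.28017144 0.22664298] [0.51151084 0.28180001 0.21107909] [2.53072742 0.         1.72079633]
n 15 row [-0.0273, 0.002, -0.0021, -0.0365, -0.0223, 0.0707] ang/row deg 4.73 mm/row 27.5
path [[0.21, 0.538, 0.233], [0.285, 0.506, 0.243], [0.351, 0.458, 0.257], [0.403, 0.397, 0.272], [0.44, 0.325, 0.285]] [0.455, 0.272, 0.293] err mm [ 0.  -0.8 -0.3]
n 18 row [-0.0227, 0.0018, -0.0017, -0.0304, -0.0186, 0.0589] ang/row deg 3.94 mm/row 22.8
path [[0.206, 0.539, 0.233], [0.269, 0.515, 0.241], [0.326, 0.479, 0.251], [0.375, 0.433, 0.263], [0.415, 0.378, 0.276], [0.442, 0.317, 0.287]] [0.454, 0.273, 0.293] err mm [-0.5 -0.2 -0.4]
```

{"api": "drive_tool", "payload": {"rows": [0.085,-0.027,0.002,-0.002,-0.036,-0.022,0.07,0.085,-0.027,0.002,-0.002,-0.036,-0.022,0.07,0.085,-0.027,0.002,-0.002,-0.036,-0.022,0.07,0.085,-0.027,0.002,-0.002,-0.036,-0.022,0.07,0.085,-0.027,0.002,-0.002,-0.036,-0.022,0.07]}}

```text
clock: 1.1
tcp_pos: [0.309, 0.4924, 0.2469]
tcp_rot: [2.939, 0.076, 2.449]
wrist_force: [0.1, 0.7, -0.3]
gripper_width: 0.0847
```

{"api": "drive_tool", "payload": {"rows": [0.085,-0.027,0.002,-0.002,-0.036,-0.022,0.07,0.085,-0.027,0.002,-0.002,-0.036,-0.022,0.07,0.085,-0.027,0.002,-0.002,-0.036,-0.022,0.07,0.085,-0.027,0.002,-0.002,-0.036,-0.022,0.07,0.085,-0.027,0.002,-0.002,-0.036,-0.022,0.07]}}

```text
clock: 1.6
tcp_pos: [0.4064, 0.3938, 0.2721]
tcp_rot: [2.719, 0.073, 2.066]
wrist_force: [0.3, 0.6, -0.1]
gripper_width: 0.0851
```

{"api": "drive_tool", "payload": {"rows": [0.085,-0.027,0.002,-0.002,-0.036,-0.022,0.07,0.085,-0.027,0.002,-0.002,-0.036,-0.022,0.07,0.085,-0.027,0.002,-0.002,-0.036,-0.022,0.07,0.085,-0.027,0.002,-0.002,-0.036,-0.022,0.07,0.085,-0.027,0.002,-0.002,-0.036,-0.022,0.07]}}

```text
clock: 2.1
tcp_pos: [0.4575, 0.2644, 0.294]
tcp_rot: [2.515, -0.011, 1.693]
wrist_force: [0.9, -0.6, -0.5]
gripper_width: 0.0853
```

```bash
python3 - <<'E'
from plan import *
for n,r in (("top",(150,160,230,240)),("side",(190,100,290,200))):
    p,d=capture(n); 
    c=cv2.resize(p[r[1]:r[3],r[0]:r[2]],None,fx=5,fy=5,interpolation=cv2.INTER_CUBIC) if n=="top" else cv2.resize(p[r[1]:r[3],r[0]:r[2]],None,fx=4,fy=4,interpolation=cv2.INTER_CUBIC)
    f=5 if n=="top" else 4
    dd,nn=horn(.15); tip=np.array([.579,.292,.1136]); y=np.cross(dd,nn)
    for s,w in ((0,16.5),(94,16.5),(94,8),(170,8)):
        q=(proj(np.array([tip+dd*s/1000+y*k*w/1000 for k in(-1,1)]),n)-np.array(r[:2])+.5)*f
        cv2.line(c,*[tuple(int(a) for a in b) for b in q],(0,255,0),1)
    q=(proj(np.array([tip,tip+dd*.17]),n)-np.array(r[:2])+.5)*f
    cv2.line(c,*[tuple(int(a) for a in b) for b in q],(0,255,255),1)
    cv2.imwrite(f"pics/a_{n}.png",c)
a=cv2.imread("pics/a_top.png");b=cv2.imread("pics/a_side.png");cv2.imwrite("pics/a.png",np.hstack([a,b]))
d,n=horn(.15); tip=np.array([.579,.292,.1136]); G=tip+.138*d; R=Rax(n,-d); tcp=G-.019*d
rows(R,tcp,10)
E
```

```text
n 10 row [0.001, -0.0002, 0.01, 0.0015, 0.0008, -0.0029] ang/row deg 0.19 mm/row 10.1
path [[0.463, 0.265, 0.285], [0.474, 0.269, 0.269], [0.485, 0.272, 0.252], [0.496, 0.276, 0.236], [0.506, 0.279, 0.219]] [0.512, 0.281, 0.211] err mm [ 0.2 -0.5 -0.1]
```

View pics/a.png

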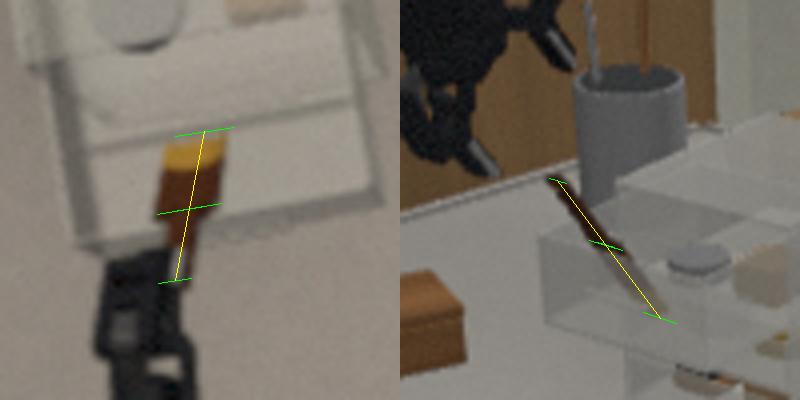

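```bash
python3 - <<'E'
from plan import *
d,n=horn(.165); tip=np.array([.575,.295,.1136]); G=tip+.138*d; R=Rax(n,-d); tcp=G-.019*d; print(tcp)
rows(R,tcp,10)
E
```

```text
[0.50767143 0.28378886 0.21107909]
n 10 row [0.0013, -0.0005, 0.0098, 0.0015, 0.0017, -0.0041] ang/row deg 0.27 mm/row 9.9
path [[0.462, 0.265, 0.285], [0.473, 0.27, 0.269], [0.483, 0.274, 0.252], [0.493, 0.278, 0.236], [0.503, 0.282, 0.219]] [0.508, 0.284, 0.211] err mm [-0.1  0.4 -0.2]
```

{"api": "drive_tool", "payload": {"rows": [0.085,0.0013,-0.0005,0.0098,0.0015,0.0017,-0.0041,0.085,0.0013,-0.0005,0.0098,0.0015,0.0017,-0.0041,0.085,0.0013,-0.0005,0.0098,0.0015,0.0017,-0.0041,0.085,0.0013,-0.0005,0.0098,0.0015,0.0017,-0.0041,0.085,0.0013,-0.0005,0.0098,0.0015,0.0017,-0.0041]}}

```text
clock: 2.7
tcp_pos: [0.4844, 0.2768, 0.2497]
tcp_rot: [2.524, -0.005, 1.72]
wrist_force: [0.3, -0.0, 0.0]
gripper_width: 0.0849
```

{"api": "drive_tool", "payload": {"rows": [0.085,0.0013,-0.0005,0.0098,0.0015,0.0017,-0.0041,0.085,0.0013,-0.0005,0.0098,0.0015,0.0017,-0.0041,0.085,0.0013,-0.0005,0.0098,0.0015,0.0017,-0.0041,0.085,0.0013,-0.0005,0.0098,0.0015,0.0017,-0.0041,0.085,0.0013,-0.0005,0.0098,0.0015,0.0017,-0.0041]}}

```text
clock: 3.2
tcp_pos: [0.5111, 0.2889, 0.203]
tcp_rot: [2.535, 0.0, 1.744]
wrist_force: [-0.6, -0.5, 0.3]
gripper_width: 0.0849
```

```bash
python3 - <<'E'
from plan import *
ims=[]
for n,r in (("top",(150,160,230,240)),("side",(190,100,290,200))):
    p,d=capture(n); ims.append(cv2.resize(p[r[1]:r[3],r[0]:r[2]],(400,400),interpolation=cv2.INTER_CUBIC))
cv2.imwrite("pics/b.png",np.hstack(ims))
E
```

```text
(no output)
```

View pics/b.png

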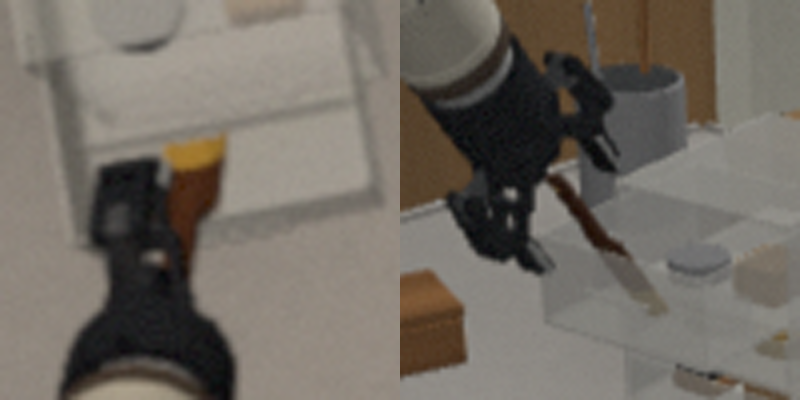

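```bash
python3 - <<'E'
from plan import *
s,R,p=cur(); print(p,s["joint_pos"])
ims=[]
for n,r in (("top",(140,160,240,260)),("side",(190,100,290,200))):
    im,dp=capture(n); np.save(f"pics/c_{n}_d.npy",dp); f=4
    c=cv2.resize(im[r[1]:r[3],r[0]:r[2]],(400,400),interpolation=cv2.INTER_CUBIC)
    for off,col in (((0,.0,-.019),(0,255,255)),((0,.05,-.013),(0,255,0)),((0,-.05,-.013),(0,0,255)),((0,0,-.073),(255,0,255))):
        q=(proj(p+R.apply(off),n)[0]-np.array(r[:2])+.5)*f; cv2.circle(c,tuple(int(a) for a in q),4,col,-1)
    ims.append(c)
    m=np.zeros((420,560),bool); 
    if n=="top": m[192:207,170:182]=1
    P,u,v=pts(dp,m,n)
    if len(P): k=P[:,2]>.21; print(n,k.sum(),np.median(P[k],0),P[k].min(0),P[k].max(0))
cv2.imwrite("pics/c.png",np.hstack(ims))
E
```

```text
[0.51037788 0.28848651 0.20174312] [ 0.36679845 -0.1563944   2.08383159 -0.18876982  0.62733902  0.31282277]
top 170 [0.51407838 0.2845912  0.31580178] [0.49581999 0.27101434 0.25430329] [0.5398111  0.30161587 0.33592128]
```

View pics/c.png

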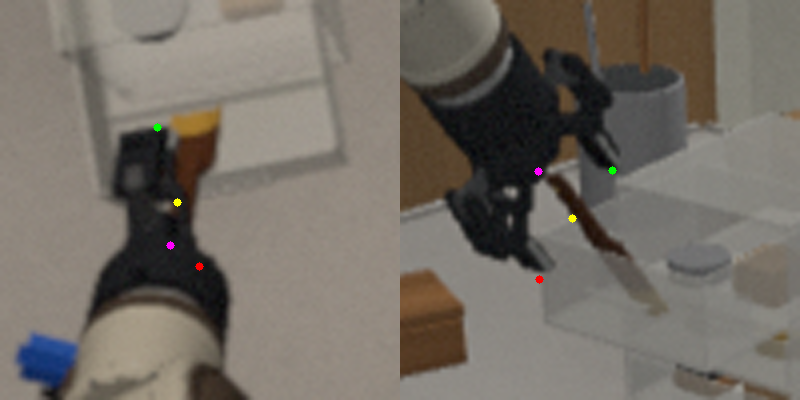

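{"api": "drive_tool", "payload": {"rows": [0.085,-0.004,0,-0.007,0,0,0,0,0,0,0,0,0,0,0,0,0,0,0,0,0,0,0,0,0,0,0,0,0,0,0,0,0,0,0], "grip_force": 50}}

```text
clock: 3.9
tcp_pos: [0.5078, 0.284, 0.2129]
tcp_rot: [2.53, -0.0, 1.744]
wrist_force: [0.4, 0.2, 0.6]
gripper_width: 0.0276
```

{"api": "drive_tool", "payload": {"rows": [0,0,0,0,0,0,0,0,0,0,0,0,0,0,0,0,0,0,0,0,0]}}

```text
clock: 4.2
tcp_pos: [0.5079, 0.2841, 0.2131]
tcp_rot: [2.529, -0.0, 1.744]
wrist_force: [0.6, 0.4, 0.3]
gripper_width: 0.0084
```

```bash
python3 - <<'E'
from plan import *
s,R,p=cur(); print(p,s["tcp_rot"],s["gripper_width"])
ims=[]
for n,r in (("top",(140,160,240,260)),("side",(190,100,290,200))):
    im,dp=capture(n); f=4
    c=cv2.resize(im[r[1]:r[3],r[0]:r[2]],(400,400),interpolation=cv2.INTER_CUBIC)
    ims.append(c)
cv2.imwrite("pics/d.png",np.hstack(ims))
E
```

```text
[0.50793713 0.2840929  0.21314958] [ 2.52931452e+00 -3.97493102e-04  1.74428150e+00] 0.00844071391783464
```

View pics/d.png

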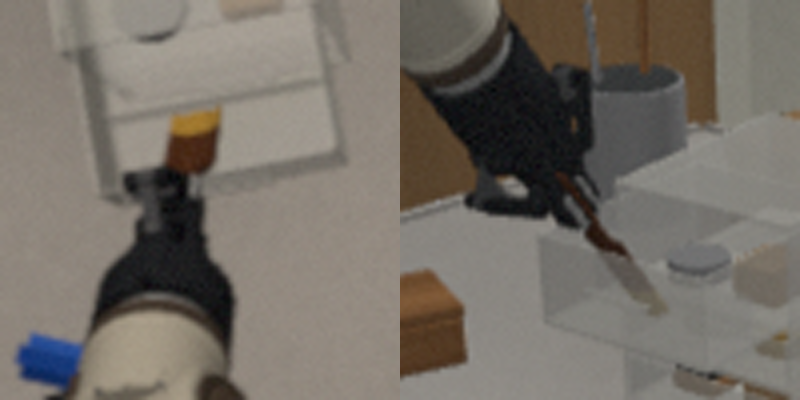

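{"api": "drive_tool", "payload": {"rows": [0,0,0.003,-0.004,0,0,0,0,0,0.0086,-0.0123,0,0,0,0,0,0.0086,-0.0123,0,0,0,0,0,0.0086,-0.0123,0,0,0,0,0,0.0086,-0.0123,0,0,0]}}

```text
clock: 4.8
tcp_pos: [0.5059, 0.2834, 0.2766]
tcp_rot: [2.538, 0.001, 1.744]
wrist_force: [0.3, -0.4, 0.2]
gripper_width: 0.0083
```

{"api": "drive_tool", "payload": {"rows": [0,0,0.0086,-0.0123,0,0,0,0,0,0.0086,-0.0123,0,0,0,0,0,0.0086,-0.0123,0,0,0,0,0,0.0086,-0.0123,0,0,0,0,0,0.003,-0.004,0,0,0]}}

```text
clock: 5.3
tcp_pos: [0.5065, 0.2838, 0.3475]
tcp_rot: [2.535, -0.0, 1.745]
wrist_force: [0.3, -0.1, -0.0]
gripper_width: 0.008
```

```bash
python3 - <<'E'
from plan import *
s,R,p=cur(); print(p,s["tcp_rot"],s["gripper_width"])
sx=np.array([np.cos(.073),np.sin(.073),0]); Rt=Rax(sx,[0,0,-1]); cup=np.array([.632,-.152,0])
tgt=cup+[0,0,.11+.1215]; 
r=rows(Rt,tgt,25)
# tip path
E=np.eye(4);E[:3,:3]=Ro.from_rotvec(r[3:]).as_matrix();E[:3,3]=r[:3];A=np.eye(4);A[:3,:3]=R.as_matrix();A[:3,3]=p
for i in range(25):
    A=A@E
    if i%4==0: print((A@[0,0,.1215,1])[:3].round(3))
ims=[]
for n,r in (("top",(130,140,270,280)),("side",(190,60,330,200))):
    im,dp=capture(n); f=4
    c=cv2.resize(im[r[1]:r[3],r[0]:r[2]],(400,400),interpolation=cv2.INTER_CUBIC)
    ims.append(c)
cv2.imwrite("pics/e.png",np.hstack(ims))
E
```

```text
[0.50647776 0.28379743 0.3474974 ] [ 2.53524135e+00 -1.27101704e-04  1.74461323e+00] 0.00795002807306556
n 25 row [-0.018, 0.0013, 0.0053, 0.0242, -0.0012, 0.0039] ang/row deg 1.41 mm/row 18.8
path [[0.514, 0.267, 0.344], [0.547, 0.181, 0.324], [0.576, 0.095, 0.302], [0.601, 0.007, 0.278], [0.621, -0.081, 0.252]] [0.633, -0.152, 0.231] err mm [ 1.  -0.4 -0.6]
[0.579 0.278 0.242]
[0.597 0.208 0.221]
[0.61  0.136 0.199]
[0.621 0.065 0.176]
[ 0.628 -0.007  0.153]
[ 0.632 -0.08   0.131]
[ 0.633 -0.152  0.109]
```

View pics/e.png

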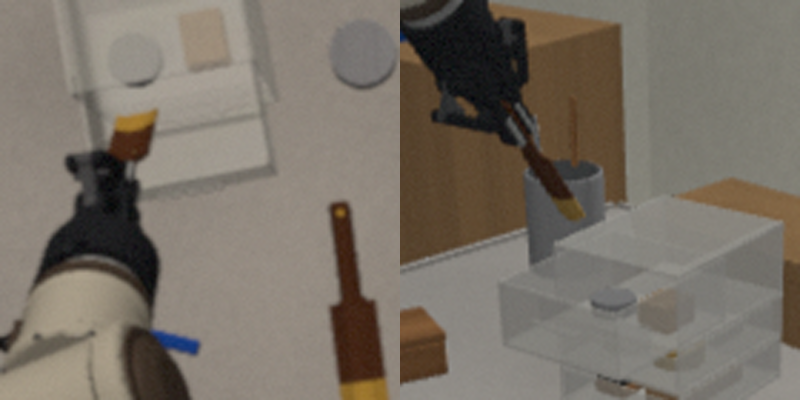

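{"api": "drive_tool", "payload": {"rows": [0,-0.018,0.0013,0.0053,0.0242,-0.0012,0.0039,0,-0.018,0.0013,0.0053,0.0242,-0.0012,0.0039,0,-0.018,0.0013,0.0053,0.0242,-0.0012,0.0039,0,-0.018,0.0013,0.0053,0.0242,-0.0012,0.0039,0,-0.018,0.0013,0.0053,0.0242,-0.0012,0.0039]}}

```text
clock: 5.9
tcp_pos: [0.5377, 0.1973, 0.3195]
tcp_rot: [2.671, -0.006, 1.729]
wrist_force: [0.7, 0.1, 0.3]
gripper_width: 0.0083
```

{"api": "drive_tool", "payload": {"rows": [0,-0.018,0.0013,0.0053,0.0242,-0.0012,0.0039,0,-0.018,0.0013,0.0053,0.0242,-0.0012,0.0039,0,-0.018,0.0013,0.0053,0.0242,-0.0012,0.0039,0,-0.018,0.0013,0.0053,0.0242,-0.0012,0.0039,0,-0.018,0.0013,0.0053,0.0242,-0.0012,0.0039]}}

```text
clock: 6.4
tcp_pos: [0.5655, 0.1069, 0.2885]
tcp_rot: [2.809, -0.01, 1.707]
wrist_force: [-0.7, 0.4, -0.3]
gripper_width: 0.0085
```

{"api": "drive_tool", "payload": {"rows": [0,-0.018,0.0013,0.0053,0.0242,-0.0012,0.0039,0,-0.018,0.0013,0.0053,0.0242,-0.0012,0.0039,0,-0.018,0.0013,0.0053,0.0242,-0.0012,0.0039,0,-0.018,0.0013,0.0053,0.0242,-0.0012,0.0039,0,-0.018,0.0013,0.0053,0.0242,-0.0012,0.0039]}}

```text
clock: 6.9
tcp_pos: [0.5878, 0.016, 0.255]
tcp_rot: [2.946, -0.012, 1.685]
wrist_force: [-0.4, 0.5, 0.6]
gripper_width: 0.0083
```

{"api": "drive_tool", "payload": {"rows": [0,-0.018,0.0013,0.0053,0.0242,-0.0012,0.0039,0,-0.018,0.0013,0.0053,0.0242,-0.0012,0.0039,0,-0.018,0.0013,0.0053,0.0242,-0.0012,0.0039,0,-0.018,0.0013,0.0053,0.0242,-0.0012,0.0039,0,-0.01,0.0007,0.003,0.014,0,0.002]}}

```text
clock: 7.4
tcp_pos: [0.603, -0.0677, 0.2218]
tcp_rot: [3.074, -0.014, 1.664]
wrist_force: [0.7, -0.3, -0.1]
gripper_width: 0.0081
```

```bash
python3 - <<'E'
from plan import *
s,R,p=cur(); print(p,s["tcp_rot"],s["gripper_width"])
sx=np.array([np.cos(.073),np.sin(.073),0]); Rt=Rax(sx,[0,0,-1]); cup=np.array([.632,-.152,0])
tgt=cup+[0,0,.11+.1215]; 
for n in(3,4,5):r=rows(Rt,tgt,n)
E
```

```text
[ 0.60300303 -0.0677009   0.22182556] [ 3.07350894 -0.01433594  1.66437791] 0.00810716859010353
n 3 row [-0.0288, 0.0074, -0.0032, 0.0226, -0.005, 0.0067] ang/row deg 1.38 mm/row 29.9
path [[0.613, -0.096, 0.225], [0.623, -0.124, 0.228], [0.632, -0.152, 0.232]] [0.632, -0.152, 0.232] err mm [0.1 0.  0.1]
n 4 row [-0.0216, 0.0055, -0.0024, 0.017, -0.0038, 0.005] ang/row deg 1.04 mm/row 22.4
path [[0.61, -0.089, 0.224], [0.618, -0.11, 0.227], [0.625, -0.131, 0.229], [0.632, -0.152, 0.232]] [0.632, -0.152, 0.232] err mm [-0.1 -0.   0.1]
n 5 row [-0.0173, 0.0044, -0.0019, 0.0136, -0.003, 0.004] ang/row deg 0.83 mm/row 18.0
path [[0.609, -0.085, 0.224], [0.615, -0.101, 0.226], [0.62, -0.118, 0.228], [0.626, -0.135, 0.23], [0.632, -0.152, 0.231]] [0.632, -0.152, 0.231] err mm [-0.1 -0.1 -0. ]
```

{"api": "drive_tool", "payload": {"rows": [0,-0.0173,0.0044,-0.0019,0.0136,-0.003,0.004,0,-0.0173,0.0044,-0.0019,0.0136,-0.003,0.004,0,-0.0173,0.0044,-0.0019,0.0136,-0.003,0.004,0,-0.0173,0.0044,-0.0019,0.0136,-0.003,0.004,0,-0.015,0.0044,-0.0019,0.0136,-0.003,0.004]}}

```text
clock: 7.9
tcp_pos: [0.6294, -0.1504, 0.2248]
tcp_rot: [-3.129, -0.005, 1.644]
wrist_force: [-0.5, -0.1, -0.7]
gripper_width: 0.0085
```

```bash
python3 - <<'E'
from plan import *
s,R,p=cur(); print(p,s["tcp_rot"],s["gripper_width"])
sx=np.array([np.cos(.073),np.sin(.073),0]); Rt=Rax(sx,[0,0,-1]); cup=np.array([.632,-.152,0])
tgt=cup+[0,0,.11+.1215]; r=rows(Rt,tgt,1)
ims=[]
for n,r in (("top",(310,130,390,250)),("side",(320,150,420,300))):
    im,dp=capture(n); cv2.imwrite(f"pics/f_{n}_raw.png",im); np.save(f"pics/f_{n}.npy",dp)
    f=4; c=cv2.resize(im[r[1]:r[3],r[0]:r[2]],None,fx=4,fy=4,interpolation=cv2.INTER_CUBIC)
    for P,col in ((p+R.apply([0,0,.1215]),(0,255,0)),(cup+[0,0,.052],(0,0,255)),(p,(0,255,255))):
        q=(proj(P,n)[0]-np.array(r[:2])+.5)*f; cv2.circle(c,tuple(int(a) for a in q),2,col,-1)
    ims.append(cv2.copyMakeBorder(c,0,600-c.shape[0],0,4,cv2.BORDER_CONSTANT))
cv2.imwrite("pics/f.png",np.hstack(ims))
E
```

```text
[ 0.62944702 -0.15036119  0.22477906] [-3.12888225 -0.00547888  1.64427088] 0.008492610025252867
n 1 row [-0.0018, 0.0023, -0.0068, -0.0127, -0.0055, 0.0005] ang/row deg 0.79 mm/row 7.4
path [[0.632, -0.152, 0.232]] [0.632, -0.152, 0.232] err mm [-0. -0.  0.]
```

View pics/f.png

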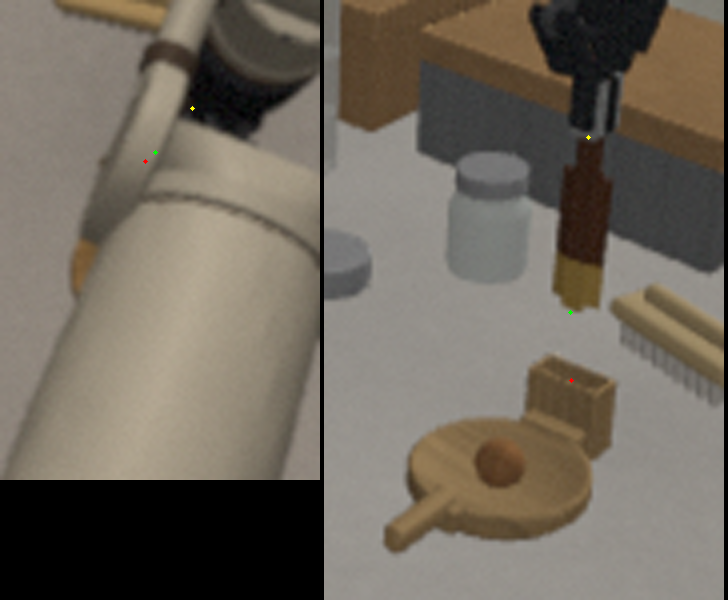

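```bash
python3 - <<'E'
from plan import *
im=cv2.imread("pics/f_side_raw.png"); dp=np.load("pics/f_side.npy")
hsv=cv2.cvtColor(im,cv2.COLOR_BGR2HSV).astype(int)
_,R,p=cur()
M=np.zeros((420,560),bool); M[185:230,372:400]=(hsv[...,1]>90)[185:230,372:400]
P,u,v=pts(dp,M,"side")
a=.073; S=Rz=np.array([[np.cos(a),np.sin(a),0],[-np.sin(a),np.cos(a),0],[0,0,1]])
Q=(P-np.array([.554,-.158,0]))@S.T*1000
print("horn px",M.sum())
for z0,z1 in((100,115),(115,130),(130,145),(145,160),(160,175),(175,195),(195,215),(215,235)):
    k=(Q[:,2]>z0)&(Q[:,2]<z1); q=Q[k]
    if k.sum()>5: print(z0,k.sum(),"x pct",np.percentile(q[:,0],[5,25,50,75,95]).round(1),"y",np.percentile(q[:,1],[3,50,97]).round(1))
print("tcp in stand", (S@(p-np.array([.554,-.158,0]))*1000).round(1))
M=np.zeros((420,560),bool); M[236:268,370:396]=(hsv[...,1]>75)[236:268,370:396]
P,u,v=pts(dp,M,"side"); Q=(P-np.array([.554,-.158,0]))@S.T*1000
for z0,z1 in((15,20),(20,30),(30,40),(40,48),(48,60)):
    k=(Q[:,2]>z0)&(Q[:,2]<z1); q=Q[k]
    if k.sum()>5: print("cup",z0,k.sum(),"x pct",np.percentile(q[:,0],[5,25,50,75,95]).round(1),"y",np.percentile(q[:,1],[3,25,50,75,97]).round(1))
# per-row horn pixel edges
for vv in range(186,228,3):
    us=np.nonzero((hsv[vv,372:402,1]>90))[0]+372; print(vv,us.min() if len(us) else None,us.max() if len(us) else None,end="; ")
E
```

```text
horn px 450
100 19 x pct [71.8 72.4 73.7 74.6 76.4] y [-13.2  -1.6  10.3]
115 59 x pct [71.  72.6 74.5 75.7 77. ] y [-14.7  -2.2  15.6]
130 62 x pct [69.9 72.2 74.1 75.5 77.8] y [-13.7  -0.3  15.9]
145 56 x pct [70.2 72.  73.4 74.8 77.1] y [-13.   -0.8  14.1]
160 65 x pct [70.6 72.4 74.1 75.8 78.4] y [-14.2  -3.2  14.4]
175 92 x pct [70.  72.2 74.6 76.4 78.6] y [-14.7  -2.   15.9]
195 57 x pct [70.1 72.2 74.3 75.5 77.7] y [-12.7  -0.5  12.7]
215 19 x pct [70.9 72.7 73.6 74.9 77.6] y [-8.5 -4.5  4.4]
tcp in stand [ 76.1   1.3 224.8]
cup 15 77 x pct [25.7 34.3 41.7 49.3 77.6] y [-29.  -20.7 -11.3  -2.4   9. ]
cup 20 167 x pct [35.9 48.9 57.7 66.7 80.9] y [-36.9 -22.7  -9.8   4.2  21. ]
cup 30 70 x pct [64.9 67.4 69.1 70.7 80.9] y [-25.2 -20.5  -5.7   9.   22.6]
cup 40 80 x pct [65.2 67.4 70.6 87.8 91.9] y [-25.1 -15.1   1.9  15.1  24.5]
cup 48 111 x pct [66.1 68.  73.5 88.2 91.9] y [-24.8 -15.   -1.7  13.2  25.1]
186 384 389; 189 383 388; 192 380 388; 195 380 391; 198 380 391; 201 379 390; 204 380 390; 207 379 390; 210 379 389; 213 378 388; 216 378 388; 219 378 388; 222 378 388; 225 380 400;
```

{"api": "drive_tool", "payload": {"rows": [0,-0.001,0.0025,0.002,0,0,0,0,0,0,0.008,0,0,0,0,0,0,0.01,0,0,0,0,0,0,0.01,0,0,0,0,0,0,0.004,0,0,0]}}

```text
clock: 8.5
tcp_pos: [0.6306, -0.1481, 0.1864]
tcp_rot: [-3.128, -0.008, 1.646]
wrist_force: [-0.7, 1.1, -0.0]
gripper_width: 0.0086
```

```bash
cat > chk.py <<'E'
from plan import *
s,R,p=cur(); print(p.round(4),s["tcp_rot"].round(4),s["gripper_width"],s["wrist_force"].round(1),s["clock"])
im,dp=capture("side"); r=(320,150,420,300)
c=cv2.resize(im[r[1]:r[3],r[0]:r[2]],None,fx=4,fy=4,interpolation=cv2.INTER_CUBIC)
import sys; cv2.imwrite(f"pics/{sys.argv[1]}.png",c)
hsv=cv2.cvtColor(im,cv2.COLOR_BGR2HSV).astype(int)
a=.073; S=np.array([[np.cos(a),np.sin(a),0],[-np.sin(a),np.cos(a),0],[0,0,1]]); O=np.array([.554,-.158,0])
M=np.zeros((420,560),bool); M[185:270,370:400]=(hsv[...,1]>75)[185:270,370:400]
P,u,v=pts(dp,M,"side"); Q=(P-O)@S.T*1000
for z0,z1 in((30,40),(40,48),(48,54),(58,70),(70,80),(80,90),(90,100),(100,120),(120,140),(140,160)):
    k=(Q[:,2]>z0)&(Q[:,2]<z1)&(Q[:,0]>55); q=Q[k]
    if k.sum()>5: print(z0,k.sum(),"x",np.percentile(q[:,0],[5,25,50,75,95]).round(1),"y",np.percentile(q[:,1],[3,50,97]).round(1))
print("tcp in stand", (S@(p-O)*1000).round(1),"yaw", R.as_matrix()[:,1].round(4),R.as_matrix()[:,2].round(4))
E
python3 chk.py g
```

```text
[ 0.6306 -0.1481  0.1864] [-3.1282 -0.0077  1.6456] 0.008632267134656821 [-0.7  1.1 -0. ] 8.5
30 119 x [ 65.7  68.1  72.1 204.8 218.7] y [-25.4  14.   45.3]
40 81 x [65.9 67.8 70.  88.3 91.3] y [-24.8   2.2  25.2]
48 69 x [65.6 67.8 77.2 88.3 91.1] y [-25.2  -2.8  25. ]
70 31 x [69.8 72.6 74.1 76.2 77.7] y [-9.4  3.3 20.3]
80 38 x [71.5 72.9 74.3 76.1 78.2] y [-11.3   4.9  23. ]
90 44 x [71.3 73.2 74.8 76.4 78.8] y [-10.2   4.4  23.7]
100 72 x [71.  72.8 74.3 76.1 77.7] y [-9.4  2.6 20.5]
120 79 x [70.8 72.8 74.2 76.3 79.1] y [-8.8  4.1 19.6]
140 80 x [71.3 73.  75.  76.6 79.1] y [-8.7  1.5 18.3]
tcp in stand [ 77.2   4.3 186.4] yaw [ 0.9971  0.0749 -0.0134] [-0.0139  0.0067 -0.9999]
```

View pics/g.png

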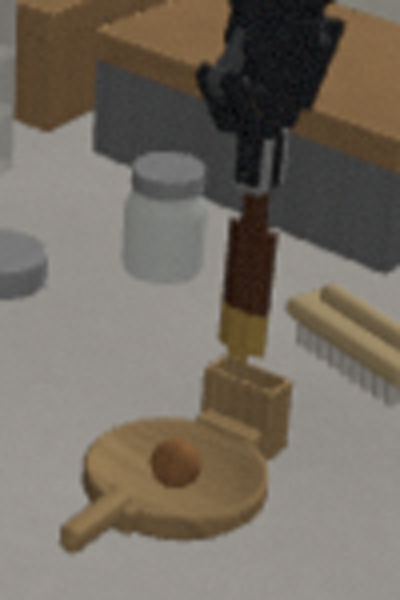

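{"api": "drive_tool", "payload": {"rows": [0,-0.005,0.002,0,0,0,0,0,0,0,0,0,0,0]}}

```text
clock: 8.75
tcp_pos: [0.6327, -0.1529, 0.1856]
tcp_rot: [-3.127, -0.008, 1.646]
wrist_force: [-0.7, -0.0, 0.3]
gripper_width: 0.0085
```

```bash
python3 chk.py g2
```

```text
[ 0.6327 -0.1529  0.1856] [-3.127  -0.0083  1.646 ] 0.008528072189362813 [-0.7 -0.   0.3] 8.75
30 114 x [ 65.8  68.2  71.4 205.7 218.4] y [-24.9  16.1  45.8]
40 81 x [65.5 68.1 71.4 89.3 92.4] y [-25.4   0.9  25.1]
48 74 x [65.3 68.5 82.9 89.8 91.9] y [-25.2  -1.7  24.2]
70 31 x [71.8 74.6 75.3 76.4 79.3] y [-13.   -0.9  16.2]
80 44 x [73.8 75.1 76.2 77.9 79.9] y [-15.   -1.   16.1]
90 45 x [72.  74.8 76.2 77.7 81.2] y [-15.4  -1.4  19.1]
100 73 x [72.9 74.6 76.2 77.3 80.4] y [-13.3  -1.6  14.6]
120 74 x [72.  74.4 75.7 77.8 79.9] y [-14.6  -2.2  13.2]
140 80 x [73.5 75.1 76.8 78.6 80.2] y [-14.3  -1.7  13.7]
tcp in stand [ 78.9  -0.7 185.6] yaw [ 0.9971  0.0753 -0.0146] [-0.0152  0.0071 -0.9999]
```

View pics/g2.png

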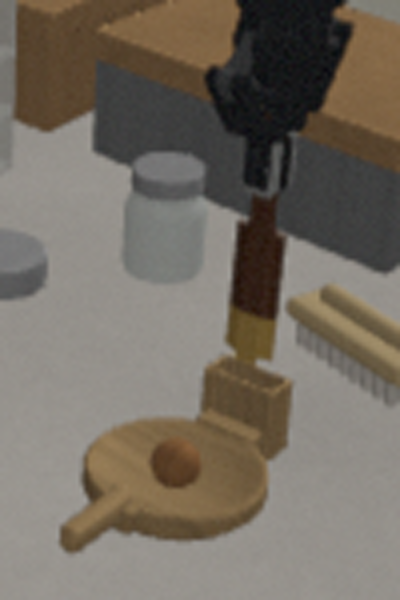

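{"api": "drive_tool", "payload": {"rows": [0,0,0,0.006,0,0,0,0,0,0,0.007,0,0,0,0,0,0,0.007,0,0,0,0,0,0,0,0,0,0]}}

```text
clock: 9.2
tcp_pos: [0.633, -0.1529, 0.1649]
tcp_rot: [-3.129, -0.008, 1.646]
wrist_force: [-0.8, -0.5, -0.4]
gripper_width: 0.0084
```

```bash
python3 chk.py g3
```

```text
[ 0.633  -0.1529  0.1649] [-3.1287 -0.0078  1.6457] 0.00844940334923553 [-0.8 -0.5 -0.4] 9.2
30 120 x [ 65.7  68.   71.2 204.9 219.1] y [-24.6  12.7  45.3]
40 59 x [65.4 67.4 68.7 71.4 88. ] y [-25.4  -6.3  24.4]
48 55 x [66.5 67.8 70.2 78.8 89.9] y [-24.6  -4.7  25. ]
58 55 x [72.8 74.9 76.5 79.3 82. ] y [-14.1  -1.6  19.3]
70 38 x [72.  74.2 76.  78.  80.9] y [-13.8  -1.7  15.2]
80 32 x [73.7 75.1 76.1 77.2 78.8] y [-14.   -0.2  15.5]
90 41 x [74.3 75.2 76.4 77.8 80.7] y [-14.3  -2.2  14.4]
100 75 x [72.9 75.2 76.7 78.1 80.1] y [-13.9  -2.4  13.8]
120 75 x [73.2 75.5 77.  78.5 80.9] y [-14.2  -1.3  14.5]
140 42 x [73.7 75.6 77.1 78.1 79.3] y [-8.2 -1.7  6.5]
tcp in stand [ 79.1  -0.6 164.9] yaw [ 0.9971  0.075  -0.0129] [-0.0134  0.0068 -0.9999]
```

View pics/g3.png

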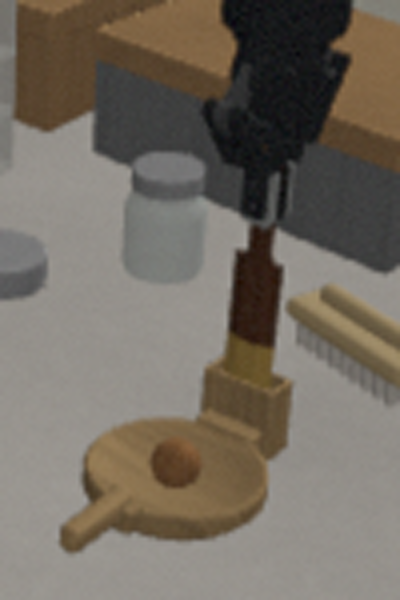

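{"api": "drive_tool", "payload": {"rows": [0,0,0,0.007,0,0,0,0,0,0,0.008,0,0,0,0,0,0,0.007,0,0,0,0,0,0,0.003,0,0,0,0,0,0,0,0,0,0]}}

```text
clock: 9.75
tcp_pos: [0.6328, -0.1527, 0.1382]
tcp_rot: [-3.129, -0.007, 1.646]
wrist_force: [0.3, -0.0, -0.3]
gripper_width: 0.0082
```

```bash
python3 chk.py g4
```

```text
[ 0.6328 -0.1527  0.1382] [-3.1293 -0.0075  1.646 ] 0.008208003335713603 [ 0.3 -0.  -0.3] 9.75
30 115 x [ 66.1  67.6  71.2 206.6 219.5] y [-25.   12.7  45.6]
40 57 x [64.9 67.3 68.6 70.7 88. ] y [-25.4  -1.8  30.2]
48 65 x [65.4 67.9 71.8 79.2 91. ] y [-25.5  -8.3  23.7]
58 48 x [73.6 74.9 76.4 78.1 81. ] y [-14.5   0.4  16.2]
70 37 x [73.7 76.  76.6 77.3 80.2] y [-14.6  -1.2  15.9]
80 38 x [73.8 75.1 77.  78.3 80.3] y [-13.3  -0.1  14. ]
90 32 x [73.9 76.2 77.6 78.6 81.7] y [-14.3  -1.7  14.2]
100 69 x [73.5 75.4 76.8 78.9 81. ] y [-15.   -0.3  15.1]
120 28 x [72.2 75.1 76.2 78.5 79.5] y [-6.9 -2.3  4.2]
tcp in stand [ 79.   -0.4 138.2] yaw [ 0.9971  0.0752 -0.0123] [-0.0128  0.0065 -0.9999]
```

View pics/g4.png

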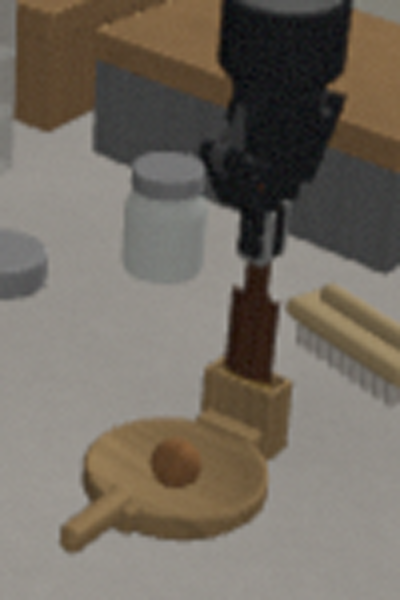

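{"api": "drive_tool", "payload": {"rows": [0,0,0,0.003,0,0,0,0,0,0,0.003,0,0,0,0,0,0,0,0,0,0]}}

```text
clock: 10.1
tcp_pos: [0.6333, -0.1529, 0.1327]
tcp_rot: [-3.131, -0.007, 1.646]
wrist_force: [-0.2, -0.5, -0.6]
gripper_width: 0.0084
```

{"api": "drive_tool", "payload": {"rows": [0,0,0,0.002,0,0,0,0,0,0,0,0,0,0]}}

```text
clock: 10.3
tcp_pos: [0.6334, -0.1529, 0.1307]
tcp_rot: [-3.131, -0.006, 1.646]
wrist_force: [0.2, 0.1, 0.2]
gripper_width: 0.0081
```

{"api": "drive_tool", "payload": {"rows": [0,0,0,0.002,0,0,0,0,0,0,0,0,0,0]}}

```text
clock: 10.5
tcp_pos: [0.6335, -0.153, 0.1288]
tcp_rot: [-3.131, -0.006, 1.646]
wrist_force: [-0.6, 1.7, 0.0]
gripper_width: 0.0081
```

{"api": "drive_tool", "payload": {"rows": [0,0,0,0.002,0,0,0,0,0,0,0,0,0,0]}}

```text
clock: 10.7
tcp_pos: [0.6344, -0.1533, 0.1281]
tcp_rot: [-3.134, -0.005, 1.646]
wrist_force: [0.1, -0.7, -0.7]
gripper_width: 0.0087
```

{"api": "drive_tool", "payload": {"rows": [0,0,0,0.0015,0,0,0,0,0,0,0,0,0,0]}}

```text
clock: 10.9
tcp_pos: [0.635, -0.1536, 0.1281]
tcp_rot: [-3.135, -0.004, 1.646]
wrist_force: [0.4, -0.4, -0.4]
gripper_width: 0.0084
```

```bash
python3 chk.py g5
```

```text
[ 0.635  -0.1536  0.1281] [-3.1352 -0.0042  1.646 ] 0.008432333547678647 [ 0.4 -0.4 -0.4] 10.9
30 114 x [ 65.7  68.2  72.5 206.3 218. ] y [-25.3  16.   44.4]
40 62 x [64.6 66.6 68.4 70.8 91.9] y [-25.2  -5.2  27.9]
48 74 x [66.4 69.  72.3 81.8 89.8] y [-25.   -2.2  25.2]
58 47 x [73.2 77.8 79.2 81.2 83.3] y [-16.3  -3.   17.2]
70 36 x [76.  78.1 79.4 80.4 82.3] y [-15.6  -2.7  11. ]
80 36 x [75.5 77.8 79.2 80.3 82.9] y [-14.1  -3.7  12. ]
90 35 x [75.2 77.1 78.9 81.6 83.6] y [-13.   -2.   13.8]
100 43 x [76.4 77.7 78.9 79.9 82.1] y [-12.4  -1.4   9.5]
120 11 x [74.4 76.2 78.2 78.9 81.3] y [-6.4 -3.8  1.8]
tcp in stand [ 81.1  -1.6 128.1] yaw [ 0.9971  0.0752 -0.0064] [-0.0067  0.0037 -1.    ]
```

View pics/g5.png

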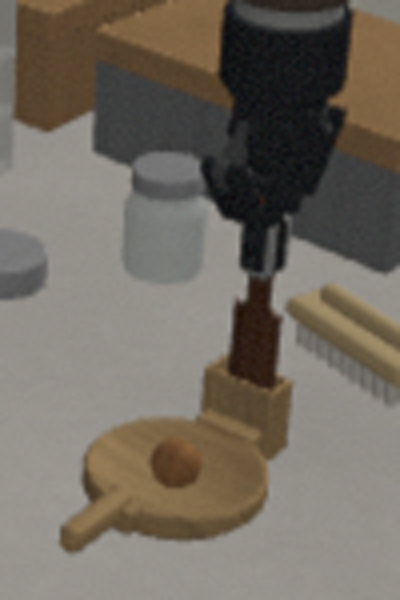

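```bash
python3 - <<'E'
from plan import *
s,R,p=cur(); print(s["joint_pos"].round(4),s["effort"].round(2),s["wrist_force"],s["torque"].round(3),s["qd"].round(4))
E
```

```text
[-4.2220e-01  4.5130e-01  1.4462e+00  6.0000e-04  1.2516e+00 -4.9770e-01] [ 2.000e-02 -4.913e+01 -3.132e+01  0.000e+00  9.000e-02  0.000e+00] [ 1.08599122 -0.16392912 -0.41500244] [-0.013 -0.023  0.034] [-0.0004  0.0045  0.004   0.0007 -0.0065 -0.001 ]
```

{"api": "drive_tool", "payload": {"rows": [0.06,0,0,0,0,0,0,0.06,0,0,0,0,0,0,0.06,0,0,0,0,0,0,0.06,0,0,0,0,0,0]}}

```text
clock: 11.35
tcp_pos: [0.6345, -0.1534, 0.1267]
tcp_rot: [-3.134, -0.005, 1.646]
wrist_force: [0.2, 0.1, 0.2]
gripper_width: 0.0597
```

```bash
python3 chk.py g6
```

```text
[ 0.6345 -0.1534  0.1267] [-3.1339 -0.0049  1.646 ] 0.05970348162642602 [0.2 0.1 0.2] 11.35
30 109 x [ 65.5  68.1  72.1 206.9 220.1] y [-24.4  15.2  46. ]
40 67 x [65.9 67.4 69.1 80.1 94.2] y [-25.1   0.7  27.5]
48 73 x [65.3 68.1 71.8 83.  90. ] y [-24.5  -3.2  24.2]
58 45 x [81.1 82.9 84.5 85.7 87.9] y [-13.8  -1.3  14.6]
70 39 x [81.8 84.4 85.8 86.6 88.2] y [-14.6  -2.1  11.8]
80 36 x [82.5 84.6 86.6 88.9 91.2] y [-13.3  -2.6  14.6]
90 39 x [83.6 86.3 88.3 89.6 92.3] y [-13.6  -2.3  12.2]
100 45 x [84.3 87.1 88.  90.  93.1] y [-13.2  -1.    8.8]
120 37 x [88.2 89.9 91.2 93.6 96.4] y [-6.  -0.7  6.1]
140 42 x [ 92.1  93.6  94.8  96.6 104. ] y [-7.3 -0.9  6.3]
tcp in stand [ 80.6  -1.3 126.7] yaw [ 0.9971  0.0752 -0.0077] [-0.008   0.0043 -1.    ]
```

View pics/g6.png

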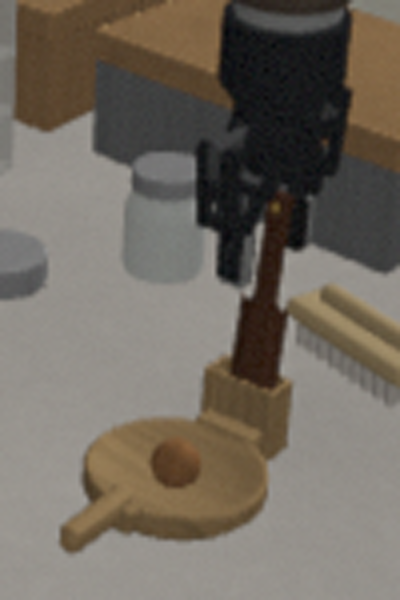

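{"api": "drive_tool", "payload": {"rows": [0.085,0,0,0,0,0,0,0.085,0,0,-0.01,0,0,0,0.085,0,0,-0.02,0,0,0,0.085,0,0,-0.025,0,0,0,0.085,0,0,-0.025,0,0,0]}}

```text
clock: 11.9
tcp_pos: [0.6325, -0.1527, 0.2057]
tcp_rot: [-3.126, -0.009, 1.646]
wrist_force: [0.4, -0.4, 0.1]
gripper_width: 0.0852
```

{"api": "drive_tool", "payload": {"rows": [0.085,0,0,-0.025,0,0,0,0.085,0,0,-0.01,0,0,0]}}

```text
clock: 12.1
tcp_pos: [0.6344, -0.1535, 0.2467]
tcp_rot: [-3.131, -0.006, 1.646]
wrist_force: [0.3, 0.7, 0.0]
gripper_width: 0.0852
```

```bash
python3 chk.py g7; python3 - <<'E'
from plan import *
a=.073; S=np.array([[np.cos(a),np.sin(a),0],[-np.sin(a),np.cos(a),0],[0,0,1]]); O=np.array([.554,-.158,0])
tg=O+S.T@[-.088,0,.15]; Rt=Rax([-np.sin(a),np.cos(a),0],[0,0,-1]); print(tg)
for n in(15,20):rows(Rt,tg,n)
tg[2]=.235;rows(Rt,tg,15)
E
```

```text
[ 0.6344 -0.1535  0.2467] [-3.131  -0.0065  1.646 ] 0.08522661633741661 [0.3 0.7 0. ] 12.1
30 107 x [ 66.3  68.5  75.7 206.4 220.6] y [-25.2  15.8  44.5]
40 65 x [65.4 67.9 69.2 71.9 90.9] y [-25.4  -4.3  25.3]
48 82 x [66.  68.3 73.7 83.6 90.3] y [-25.2  -2.2  24.6]
58 49 x [81.4 83.1 84.8 85.8 89.1] y [-14.1  -1.5  15.6]
70 37 x [82.4 83.9 85.1 87.  90.6] y [-15.   -2.   12.8]
80 38 x [82.8 85.1 86.8 88.4 90.9] y [-13.7  -2.1  14.8]
90 39 x [84.8 86.6 87.7 89.3 94.1] y [-13.3  -1.4  15.8]
100 50 x [85.3 87.9 88.8 90.4 92.9] y [-12.6  -0.5   8.2]
120 33 x [88.8 90.6 91.1 92.3 95.5] y [-7.2 -1.1  4.7]
140 38 x [90.3 91.8 93.2 94.4 96.5] y [-7.4 -2.   5.6]
tcp in stand [ 80.5  -1.3 246.7] yaw [ 0.9971  0.0752 -0.0105] [-0.011   0.0057 -0.9999]
[ 0.46623437 -0.1644183   0.15      ]
n 15 row [0.0084, -0.0092, 0.0066, -0.0002, -0.0008, -0.1046] ang/row deg 5.99 mm/row 14.1
path [[0.625, -0.146, 0.241], [0.591, -0.129, 0.222], [0.554, -0.124, 0.202], [0.517, -0.131, 0.183], [0.485, -0.148, 0.163]] [0.466, -0.165, 0.15] err mm [ 0.  -0.4 -0.3]
n 20 row [0.0064, -0.0068, 0.0049, -0.0001, -0.0006, -0.0784] ang/row deg 4.49 mm/row 10.5
path [[0.627, -0.148, 0.243], [0.594, -0.13, 0.224], [0.558, -0.124, 0.204], [0.521, -0.129, 0.185], [0.487, -0.146, 0.165]] [0.466, -0.164, 0.151] err mm [ 0.1 -0.   0.7]
n 15 row [0.0085, -0.0092, 0.0009, -0.0002, -0.0008, -0.1046] ang/row deg 5.99 mm/row 12.6
path [[0.625, -0.146, 0.247], [0.591, -0.129, 0.244], [0.554, -0.124, 0.242], [0.517, -0.13, 0.24], [0.484, -0.147, 0.237]] [0.466, -0.164, 0.235] err mm [-0.5  0.4  0.2]
```

View pics/g7.png

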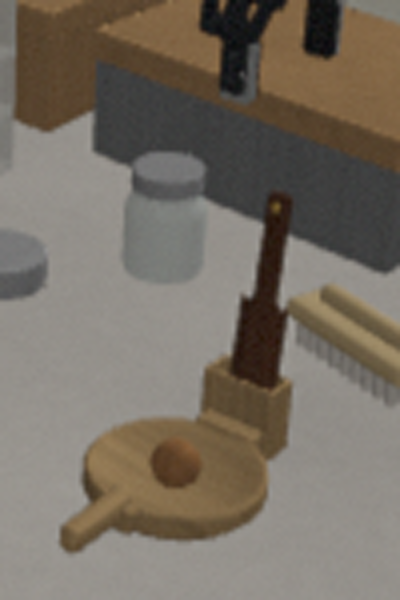

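{"api": "drive_tool", "payload": {"rows": [0.085,0.0085,-0.0092,0.001,0,-0.001,-0.105,0.085,0.0085,-0.0092,0.001,0,-0.001,-0.105,0.085,0.0085,-0.0092,0.001,0,-0.001,-0.105,0.085,0.0085,-0.0092,0.001,0,-0.001,-0.105,0.085,0.0085,-0.0092,0.001,0,-0.001,-0.105]}}

```text
clock: 12.65
tcp_pos: [0.5769, -0.1255, 0.2395]
tcp_rot: [-3.134, -0.008, 2.191]
wrist_force: [-0.2, 0.1, 0.1]
gripper_width: 0.0849
```

{"api": "drive_tool", "payload": {"rows": [0.085,0.0085,-0.0092,0.001,0,-0.001,-0.105,0.085,0.0085,-0.0092,0.001,0,-0.001,-0.105,0.085,0.0085,-0.0092,0.001,0,-0.001,-0.105,0.085,0.0085,-0.0092,0.001,0,-0.001,-0.105,0.085,0.0085,-0.0092,0.001,0,-0.001,-0.105]}}

```text
clock: 13.15
tcp_pos: [0.5098, -0.1289, 0.229]
tcp_rot: [-3.138, -0.015, 2.74]
wrist_force: [-0.4, -0.1, 0.2]
gripper_width: 0.0851
```

{"api": "drive_tool", "payload": {"rows": [0.085,0.0085,-0.0092,0.001,0,-0.001,-0.105,0.085,0.0085,-0.0092,0.001,0,-0.001,-0.105,0.085,0.0085,-0.0092,0.001,0,-0.001,-0.105,0.085,0.0085,-0.0092,0.001,0,-0.001,-0.105,0.085,0,0,0,0,0,0]}}

```text
clock: 13.65
tcp_pos: [0.4629, -0.1557, 0.2199]
tcp_rot: [3.135, -0.019, -3.105]
wrist_force: [-0.6, -0.5, -0.1]
gripper_width: 0.0849
```

```bash
cat > meas.py <<'E'
from fit import *
import sys
# side+top stand handle measurement
for n,box_ in (("side",(330,235,400,292)),("top",(322,150,374,245))):
    im,dp=capture(n); x0,y0,x1,y1=box_
    cv2.imwrite(f"pics/{sys.argv[1]}_{n}.png",cv2.resize(im[y0-40:y1+20,x0-30:x1+30],None,fx=4,fy=4,interpolation=cv2.INTER_CUBIC))
    hsv=cv2.cvtColor(im,cv2.COLOR_BGR2HSV).astype(int); M=np.zeros((420,560),bool); M[y0:y1,x0:x1]=(hsv[...,1]>75)[y0:y1,x0:x1]
    P,u,v=pts(dp,M,n)
    h=P[(P[:,0]<.495)&(P[:,2]>.022)&(P[:,2]<.06)&(abs(P[:,1]+.165)<.03)]
    if len(h)>10:
        w=np.linalg.svd(h-h.mean(0))[2][0]; w*=np.sign(w[0]); print(n,len(h),h.mean(0).round(4),w.round(3),h.min(0).round(3))
E
python3 meas.py i; python3 - <<'E'
from plan import *
s,R,p=cur(); print(p.round(4),s["tcp_rot"].round(4),s["joint_pos"].round(3),s["clock"])
a=.073; S=np.array([[np.cos(a),np.sin(a),0],[-np.sin(a),np.cos(a),0],[0,0,1]]); O=np.array([.554,-.158,0])
tg=O+S.T@[-.088,0,.06]; Rt=Rax([-np.sin(a),np.cos(a),0],[0,0,-1])
rows(Rt,tg,8); rows(Rt,tg,10)
E
```

```text
side 133 [ 0.4682 -0.166   0.0315] [0.999 0.037 0.024] [ 0.444 -0.173  0.022]
[ 0.4639 -0.1551  0.2203] [ 3.1345 -0.018  -3.1071] [-0.567 -0.043  1.829 -0.004  1.374 -2.172] 13.75
n 8 row [-0.0004, -0.0013, 0.02, 0.0009, -0.0022, -0.0048] ang/row deg 0.31 mm/row 20.0
path [[0.464, -0.156, 0.2], [0.464, -0.157, 0.18], [0.464, -0.159, 0.16], [0.464, -0.16, 0.14], [0.465, -0.161, 0.12], [0.465, -0.162, 0.1], [0.465, -0.163, 0.08], [0.466, -0.165, 0.06]] [0.466, -0.165, 0.06] err mm [-0.3 -0.3  0.2]
n 10 row [-0.0003, -0.001, 0.016, 0.0007, -0.0018, -0.0039] ang/row deg 0.25 mm/row 16.0
path [[0.464, -0.156, 0.204], [0.464, -0.158, 0.172], [0.464, -0.16, 0.14], [0.465, -0.161, 0.108], [0.465, -0.163, 0.076]] [0.466, -0.164, 0.06] err mm [-0.4  0.1  0.2]
```

View pics/i_side.png

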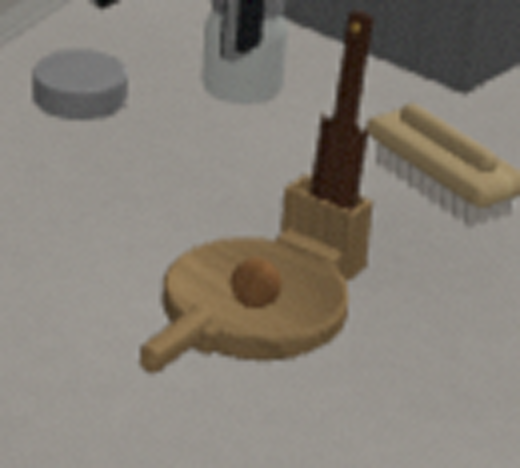

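View pics/i_top.png

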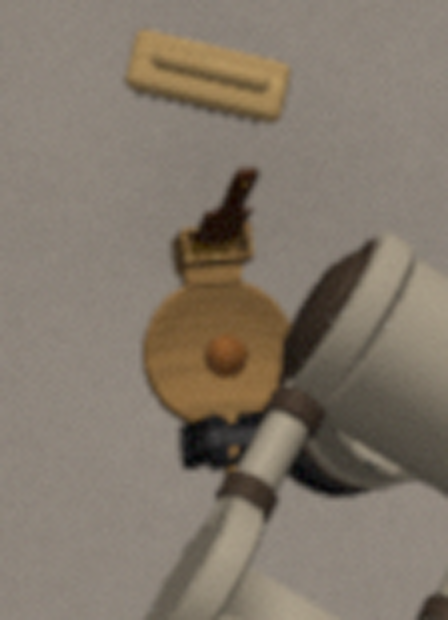

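{"api": "drive_tool", "payload": {"rows": [0.085,0,-0.001,0.015,0.0007,-0.0018,-0.004,0.085,0,-0.001,0.015,0.0007,-0.0018,-0.004,0.085,0,-0.001,0.015,0.0007,-0.0018,-0.004,0.085,0,-0.001,0.015,0.0007,-0.0018,-0.004,0.085,0,-0.001,0.015,0.0007,-0.0018,-0.004]}}

```text
clock: 14.25
tcp_pos: [0.4673, -0.1585, 0.1449]
tcp_rot: [3.14, -0.003, -3.096]
wrist_force: [0.5, 0.6, -0.1]
gripper_width: 0.0848
```

{"api": "drive_tool", "payload": {"rows": [0.085,0,-0.001,0.015,0.0007,-0.0018,-0.004,0.085,0,-0.001,0.015,0.0007,-0.0018,-0.004,0.085,0,-0.001,0.012,0.0007,-0.0018,-0.004,0.085,0,-0.001,0.01,0.0007,-0.0018,-0.004,0.085,0,0,0,0,0,0]}}

```text
clock: 14.75
tcp_pos: [0.468, -0.1597, 0.0877]
tcp_rot: [3.14, 0.002, -3.085]
wrist_force: [0.2, 0.4, -0.6]
gripper_width: 0.0851
```

```bash
cat > pl2.py <<'E'
from plan import *
import sys
s,R,p=cur(); print(p.round(4),s["tcp_rot"].round(4),s["clock"])
a=.073; S=np.array([[np.cos(a),np.sin(a),0],[-np.sin(a),np.cos(a),0],[0,0,1]]); O=np.array([.554,-.158,0])
tg=O+S.T@[-.088,0,float(sys.argv[1])]; Rt=Rax([-np.sin(a),np.cos(a),0],[0,0,-1])
print("TCP in stand",S@(p-O)*1000, "y axis",S@R.as_matrix()[:,1],"z",S@R.as_matrix()[:,2])
for n in sys.argv[2:]: rows(Rt,tg,int(n))
E
python3 pl2.py .009 5 6
```

```text
[ 0.468  -0.1597  0.0877] [ 3.1399e+00  2.1000e-03 -3.0846e+00] 14.75
TCP in stand [-85.85098209   4.61611548  87.69540059] y axis [0.01598906 0.9998707  0.00171108] z [ 0.00214849  0.00167694 -0.99999629]
n 5 row [0.0004, -0.0009, 0.0157, 0.0003, 0.0004, -0.0032] ang/row deg 0.19 mm/row 15.7
path [[0.468, -0.161, 0.072], [0.467, -0.161, 0.056], [0.467, -0.162, 0.041], [0.467, -0.163, 0.025], [0.466, -0.164, 0.009]] [0.466, -0.164, 0.009] err mm [0.2 0.2 0.2]
n 6 row [0.0004, -0.0008, 0.0131, 0.0003, 0.0004, -0.0027] ang/row deg 0.16 mm/row 13.1
path [[0.468, -0.16, 0.075], [0.467, -0.161, 0.061], [0.467, -0.162, 0.048], [0.467, -0.163, 0.035], [0.466, -0.164, 0.022], [0.466, -0.165, 0.009]] [0.466, -0.165, 0.009] err mm [-0.2 -0.1  0.1]
```

{"api": "drive_tool", "payload": {"rows": [0.085,0.002,-0.0045,0.005,0.001,0.002,-0.016,0.085,0,0,0.015,0,0,0,0.085,0,0,0.015,0,0,0,0.085,0,0,0.012,0,0,0,0.085,0,0,0.005,0,0,0]}}

```text
clock: 15.25
tcp_pos: [0.4694, -0.1673, 0.0368]
tcp_rot: [-3.137, 0.006, -3.067]
wrist_force: [1.2, 0.3, 0.4]
gripper_width: 0.085
```

```bash
python3 pl2.py .009 2 3; python3 meas.py j
```

```text
[ 0.4694 -0.1673  0.0368] [-3.137   0.006  -3.0665] 15.25
TCP in stand [-85.09176397  -3.05204679  36.81262229] y axis [-0.00202374  0.99998732 -0.00461129] z [ 0.00600917 -0.00459906 -0.99997137]
n 2 row [0.0015, 0.0016, 0.0139, -0.0023, 0.003, 0.001] ang/row deg 0.22 mm/row 14.1
path [[0.468, -0.166, 0.023], [0.466, -0.164, 0.009]] [0.466, -0.164, 0.009] err mm [ 0.  0. -0.]
n 3 row [0.001, 0.001, 0.0093, -0.0015, 0.002, 0.0007] ang/row deg 0.15 mm/row 9.4
path [[0.468, -0.166, 0.028], [0.467, -0.165, 0.018], [0.466, -0.165, 0.009]] [0.466, -0.165, 0.009] err mm [ 0.  -0.1 -0.1]
side 137 [ 0.4683 -0.1663  0.0312] [0.999 0.029 0.023] [ 0.443 -0.173  0.022]
```

View pics/j_side.png

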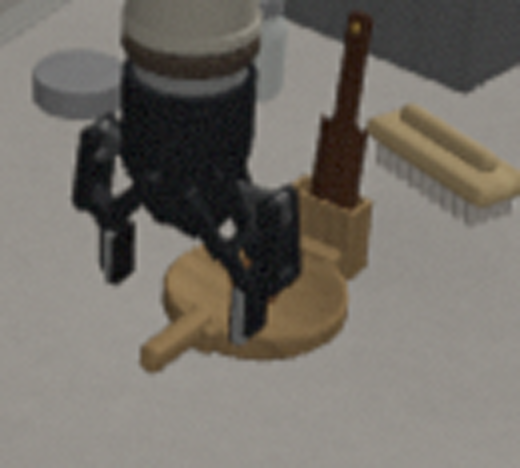

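{"api": "drive_tool", "payload": {"rows": [0.085,0.003,0.003,0.008,-0.004,0.005,0.002,0.085,0,0,0.008,0,0,0,0.06,0,0,0.006,0,0,0,0.04,0,0,0,0,0,0,0.03,0,0,0,0,0,0]}}

```text
clock: 15.85
tcp_pos: [0.4672, -0.165, 0.0148]
tcp_rot: [-3.14, 0.003, -3.068]
wrist_force: [0.5, -0.6, 0.8]
gripper_width: 0.0435
```

{"api": "drive_tool", "payload": {"rows": [0.026,0,0,0,0,0,0,0.026,0,0,0,0,0,0]}}

```text
clock: 16.05
tcp_pos: [0.4674, -0.1651, 0.015]
tcp_rot: [-3.139, 0.003, -3.068]
wrist_force: [0.4, -0.5, -0.2]
gripper_width: 0.026
```

```bash
python3 pl2.py .008 1; python3 meas.py k
```

```text
[ 0.4674 -0.1651  0.015 ] [-3.1393  0.0032 -3.0684] 16.05
TCP in stand [-86.8792317   -0.78942285  15.04997112] y axis [-2.16474547e-04  9.99997274e-01 -2.32483587e-03] z [ 0.00321793 -0.00232413 -0.99999212]
n 1 row [0.0011, 0.0008, 0.007, -0.0023, 0.0032, 0.0002] ang/row deg 0.23 mm/row 7.1
path [[0.466, -0.164, 0.008]] [0.466, -0.164, 0.008] err mm [ 0. -0.  0.]
side 102 [ 0.4597 -0.1648  0.0335] [0.879 0.308 0.363] [ 0.442 -0.192  0.023]
```

View pics/k_side.png

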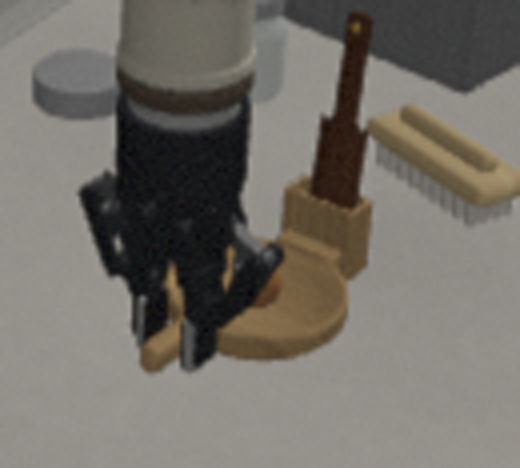

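{"api": "drive_tool", "payload": {"rows": [0.026,0.001,0.0008,0.003,-0.002,0.003,0,0.026,0,0,0.003,0,0,0,0.026,0,0,0,0,0,0,0.021,0,0,0,0,0,0,0.018,0,0,0,0,0,0], "grip_force": 40}}

```text
clock: 16.65
tcp_pos: [0.4664, -0.1644, 0.0087]
tcp_rot: [-3.141, 0.0, -3.068]
wrist_force: [-0.2, -0.0, -0.9]
gripper_width: 0.0181
```

{"api": "drive_tool", "payload": {"rows": [0.016,0,0,0,0,0,0,0.015,0,0,0,0,0,0,0.014,0,0,0,0,0,0,0.012,0,0,0,0,0,0,0.009,0,0,0,0,0,0]}}

```text
clock: 17.15
tcp_pos: [0.4664, -0.1643, 0.0089]
tcp_rot: [-3.141, 0.0, -3.068]
wrist_force: [1.0, 0.0, -0.3]
gripper_width: 0.0133
```

{"api": "drive_tool", "payload": {"rows": [0.005,0,0,0,0,0,0,0,0,0,0,0,0,0,0,0,0,0,0,0,0,0,0,0,0,0,0,0], "grip_force": 110}}

```text
clock: 17.55
tcp_pos: [0.4664, -0.1643, 0.0091]
tcp_rot: [-3.141, 0.0, -3.068]
wrist_force: [-0.2, -0.3, 1.8]
gripper_width: 0.0122
```

```bash
python3 pl2.py .008 1; python3 meas.py l
```

```text
[ 0.4664 -0.1643  0.0091] [-3.1413e+00  3.0000e-04 -3.0681e+00] 17.55
TCP in stand [-87.77962138   0.09959757   9.07074046] y axis [-4.80266350e-04  9.99999849e-01 -2.65771647e-04] z [ 2.74952189e-04 -2.65639618e-04 -9.99999927e-01]
n 1 row [0.0002, -0.0001, 0.0011, -0.0003, 0.0003, 0.0005] ang/row deg 0.04 mm/row 1.1
path [[0.466, -0.164, 0.008]] [0.466, -0.164, 0.008] err mm [ 0.  0. -0.]
side 67 [ 0.4577 -0.1672  0.032 ] [ 0.997 -0.078  0.024] [ 0.443 -0.182  0.022]
```

View pics/l_top.png

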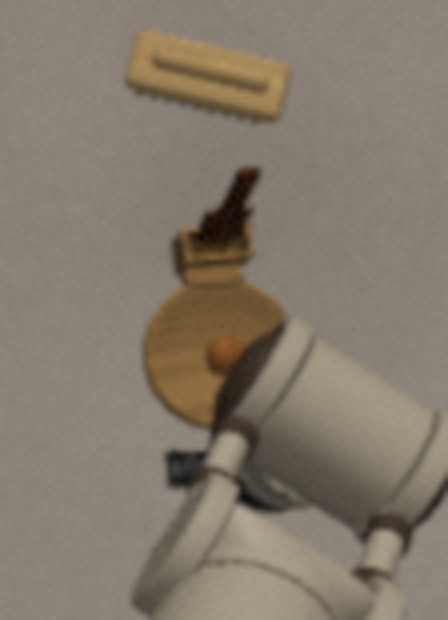

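View pics/l_side.png

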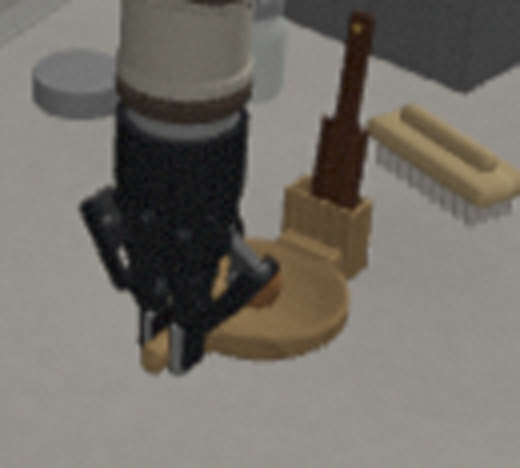

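{"api": "drive_tool", "payload": {"rows": [0,0,0,-0.001,0,0,0,0,0,0,-0.002,0,0,0,0,0,0,-0.003,0,0,0,0,0,0,-0.003,0,0,0,0,0,0,-0.003,0,0,0]}}

```text
clock: 18.15
tcp_pos: [0.465, -0.1636, 0.0205]
tcp_rot: [3.14, -0.003, -3.068]
wrist_force: [-0.4, 0.8, -1.9]
gripper_width: 0.0119
```

{"api": "drive_tool", "payload": {"rows": [0,0,0,-0.003,0,0,0,0,0,0,-0.003,0,0,0,0,0,0,-0.002,0,0,0,0,0,0,-0.001,0,0,0,0,0,0,0,0,0,0]}}

```text
clock: 18.65
tcp_pos: [0.4655, -0.164, 0.0311]
tcp_rot: [3.141, -0.002, -3.068]
wrist_force: [0.9, -0.0, -1.4]
gripper_width: 0.012
```

```bash
cat > lvl.py <<'E'
from plan import *
import sys
s,R,p=cur(); print(p.round(4),s["tcp_rot"].round(4),s["gripper_width"].round(4),s["wrist_force"].round(1),s["torque"].round(3),s["clock"])
Rm=R.as_matrix(); print("tool z",Rm[:,2].round(4))
xs=-Rm[:,0]; ys=Rm[:,1]; zs=-Rm[:,2]  # nominal stand axes
O=p+R.apply([-.088,0,0]) ; O=O-zs*.009  # tray origin (TCP ~9mm above underside at grasp)
O0=O
B=np.stack([xs,ys,zs])
bigs=[]
for n in ("side","top"):
    im,dp=capture(n)
    c=proj(O+zs*.04,n)[0]; x0,y0=(c-[65,70]).astype(int); x1,y1=(c+[65,55]).astype(int); x0=max(0,x0);y0=max(0,y0)
    bigs.append(cv2.resize(im[y0:y1,x0:x1],(400,400)))
    hsv=cv2.cvtColor(im,cv2.COLOR_BGR2HSV).astype(int); M=hsv[...,1]>75
    P,u,v=pts(dp,M,n); Q=(P-O)@B.T*1000; 
    rr=np.hypot(Q[:,0],Q[:,1])
    # annulus of dish away from ball & gripper: z model = 9+150-sqrt(150^2-r^2)
    k=(rr>24)&(rr<50)&(Q[:,2]>-5)&(Q[:,2]<40)&(Q[:,0]>-20)
    q=Q[k]; zm=9+150-np.sqrt(150**2-rr[k]**2); res=q[:,2]-zm
    A=np.c_[q[:,:2],np.ones(k.sum())]; 
    sol=np.linalg.lstsq(A,res,rcond=None)[0]
    for _ in range(3):
        e=res-A@sol; g=abs(e)<5; sol=np.linalg.lstsq(A[g],res[g],rcond=None)[0]
    print(n,"dish n",g.sum(),"slope deg x,y",np.degrees(sol[:2]).round(2),"dz",sol[2].round(1))
    k=(abs(Q[:,0]-78)<22)&(abs(Q[:,1])<32)&(Q[:,2]>44)&(Q[:,2]<58); print(n,"cup rim",k.sum(),Q[k].mean(0).round(1), np.percentile(Q[k],[5,95],axis=0).round(1).tolist())
    # ball: redder hue
    kb=(rr<35)&(Q[:,2]>22)&(Q[:,2]<50); 
    if kb.sum()>8: print(n,"ball top pts",kb.sum(),Q[kb].mean(0).round(1))
    uv=np.stack([u,v],1)
    kb=(hsv[v,u,0]<=11)&(rr<40)&(Q[:,2]>8)&(Q[:,2]<50)
    if kb.sum()>8:
        cc=uv[kb].mean(0); pred=proj(O+B.T@np.array([0,0,.025]),n)[0]; print(n,"ball px",kb.sum(),cc.round(2),"pred",pred.round(2),"hue")
cv2.imwrite(f"pics/{sys.argv[1]}.png",np.hstack(bigs))
E
python3 lvl.py m
```

```text
Traceback (most recent call last):
  File "lvl.py", line 3, in <module>
    s,R,p=cur(); print(p.round(4),s["tcp_rot"].round(4),s["gripper_width"].round(4),s["wrist_force"].round(1),s["torque"].round(3),s["clock"])
                                                        ^^^^^^^^^^^^^^^^^^^^^^^^
AttributeError: 'float' object has no attribute 'round'
```

```bash
sed -i 's/s\["gripper_width"\].round(4)/s["gripper_width"]/' lvl.py; python3 lvl.py m
```

```text
[ 0.4655 -0.164   0.0311] [ 3.1411e+00 -1.5000e-03 -3.0681e+00] 0.012037467054380802 [ 0.9 -0.  -1.4] [-0.028  0.173  0.017] 18.65
tool z [-1.5e-03  3.0e-04 -1.0e+00]
side dish n 219 slope deg x,y [-1.28 -0.27] dz 3.4
side cup rim 156 [76.  -2.3 51.2] [[65.6, -25.0, 45.3], [87.9, 22.8, 56.4]]
side ball top pts 44 [ -6.7 -13.6  30.9]
top dish n 356 slope deg x,y [0.81 1.18] dz -1.5
top cup rim 82 [74.2  1.3 49.9] [[63.9, -25.1, 44.8], [87.0, 23.6, 55.2]]
top ball top pts 75 [-4.7 -0.7 34.2]
```

View pics/m.png

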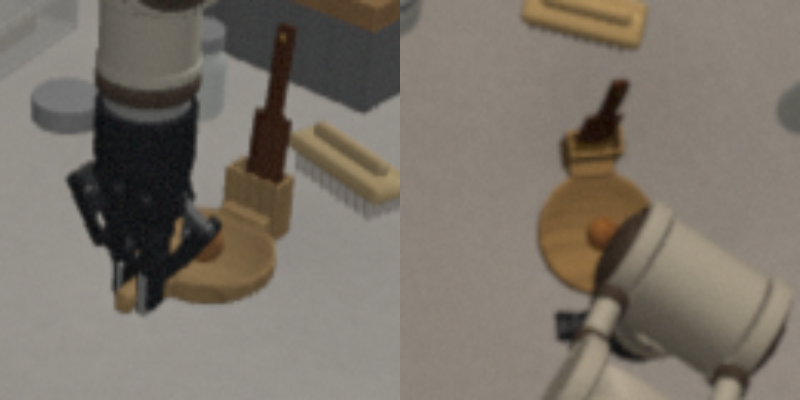

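{"api": "drive_tool", "payload": {"rows": [0,0,0,-0.002,0,0,0,0,0,0,-0.003,0,0,0,0,0,0,-0.004,0,0,0,0,0,0,-0.005,0,0,0,0,0,0,-0.005,0,0,0]}}

```text
clock: 19.25
tcp_pos: [0.4646, -0.1634, 0.0504]
tcp_rot: [3.14, -0.004, -3.068]
wrist_force: [0.4, 0.1, -2.4]
gripper_width: 0.012
```

{"api": "drive_tool", "payload": {"rows": [0,0,0,-0.005,0,0,0,0,0,0,-0.005,0,0,0,0,0,0,-0.005,0,0,0,0,0,0,-0.005,0,0,0,0,0,0,-0.005,0,0,0]}}

```text
clock: 19.75
tcp_pos: [0.4651, -0.1636, 0.0783]
tcp_rot: [3.14, -0.003, -3.068]
wrist_force: [0.9, 0.8, -1.7]
gripper_width: 0.0117
```

{"api": "drive_tool", "payload": {"rows": [0,0,0,-0.005,0,0,0,0,0,0,-0.005,0,0,0,0,0,0,-0.005,0,0,0,0,0,0,-0.005,0,0,0,0,0,0,-0.005,0,0,0]}}

```text
clock: 20.25
tcp_pos: [0.465, -0.1636, 0.1055]
tcp_rot: [3.14, -0.003, -3.068]
wrist_force: [-0.6, -0.2, -2.3]
gripper_width: 0.012
```

{"api": "drive_tool", "payload": {"rows": [0,0,0,-0.004,0,0,0,0,0,0,-0.003,0,0,0,0,0,0,-0.002,0,0,0,0,0,0,-0.001,0,0,0,0,0,0,0,0,0,0]}}

```text
clock: 20.75
tcp_pos: [0.4654, -0.1639, 0.1171]
tcp_rot: [3.141, -0.002, -3.068]
wrist_force: [-0.4, 0.8, -0.8]
gripper_width: 0.0119
```

```bash
python3 lvl.py n; python3 - <<'E'
from plan import *
print(status.observe()["joint_pos"].round(3))
E
```

```text
[ 0.4654 -0.1639  0.1171] [ 3.1410e+00 -1.8000e-03 -3.0681e+00] 0.011931251430965505 [-0.4  0.8 -0.8] [-0.043  0.131  0.006] 20.75
tool z [-1.9e-03  5.0e-04 -1.0e+00]
side dish n 203 slope deg x,y [-1.03 -0.88] dz 3.0
side cup rim 173 [76.6 -2.2 51.4] [[66.0, -25.0, 45.1], [90.5, 23.2, 56.7]]
side ball top pts 64 [ -7.  -12.2  32. ]
top dish n 416 slope deg x,y [0.63 1.33] dz -1.3
top cup rim 90 [74.   1.8 49.8] [[63.4, -24.8, 45.0], [86.3, 23.8, 54.9]]
top ball top pts 95 [-5.  -1.5 34.9]
[-5.840e-01  7.200e-02  1.931e+00 -1.000e-03  1.142e+00 -2.228e+00]
```

View pics/n.png

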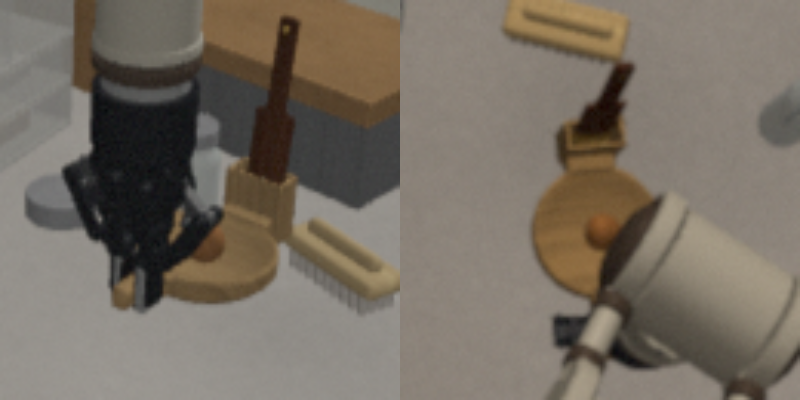

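```bash
python3 - <<'E'
from plan import *
s,R,p=cur()
ims=[]
for n in("side","top"):
    im,dp=capture(n); ims.append(im)
    P,u,v=pts(dp,np.ones((420,560),bool),n)
    # arm-frame coords relative to TCP: along radial j1, lateral right
    j1=s["joint_pos"][0]; f=np.array([np.cos(j1),np.sin(j1),0]); r=np.array([np.sin(j1),-np.cos(j1),0])
    D=P-p; a=D@f; b=D@r; z=D[:,2]
    for lo,hi in((-.1,-.05),(-.05,0),(0,.03),(.03,.06),(.06,.09),(.09,.12),(.12,.15),(.15,.18),(.18,.22)):
        k=(b>lo)&(b<hi)&(abs(a)<.12)&(z>.16)&(z<.6)
        hs=(im[v,u].max(1)>0)
        if k.sum()>3: print(n,"lateral",lo,hi,k.sum(),"zmin",z[k].min().round(3),np.percentile(z[k],[2,50]).round(3),"fwd",a[k].min().round(3),a[k].max().round(3))
cv2.imwrite("pics/o.png",cv2.resize(np.vstack(ims),None,fx=.71,fy=.71)); cv2.imwrite("pics/o_side.png",ims[0])
E
```

```text
side lateral -0.1 -0.05 28 zmin 0.286 [0.289 0.348] fwd -0.111 0.024
side lateral -0.05 0 556 zmin 0.161 [0.176 0.339] fwd -0.117 0.039
side lateral 0 0.03 1090 zmin 0.16 [0.163 0.225] fwd -0.12 0.039
side lateral 0.03 0.06 2541 zmin 0.16 [0.166 0.329] fwd -0.12 0.045
side lateral 0.06 0.09 749 zmin 0.275 [0.283 0.312] fwd -0.101 0.036
top lateral -0.1 -0.05 592 zmin 0.288 [0.301 0.338] fwd -0.12 0.041
top lateral -0.05 0 1597 zmin 0.161 [0.207 0.342] fwd -0.12 0.043
top lateral 0 0.03 893 zmin 0.165 [0.197 0.341] fwd -0.12 0.038
top lateral 0.03 0.06 1155 zmin 0.293 [0.317 0.344] fwd -0.12 0.044
top lateral 0.06 0.09 50 zmin 0.317 [0.321 0.331] fwd -0.079 0.02
```

View pics/o_side.png

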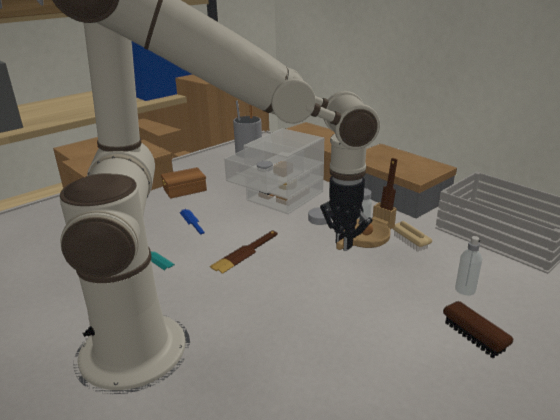

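{"api": "drive_tool", "payload": {"rows": [0,0,0.0009,0,0,0,0.01,0,0,0.0018,0,0,0,0.02,0,0,0.0026,0,0,0,0.03,0,0,0.0035,0,0,0,0.04,0,-0.0001,0.0044,0,0,0,0.05]}}

```text
clock: 21.45
tcp_pos: [0.4647, -0.1499, 0.1163]
tcp_rot: [3.14, -0.003, 3.055]
wrist_force: [0.1, -0.5, -2.2]
gripper_width: 0.0119
```

{"api": "drive_tool", "payload": {"rows": [0,-0.0001,0.0044,0,0,0,0.05,0,-0.0001,0.0044,0,0,0,0.05,0,-0.0001,0.0044,0,0,0,0.05,0,-0.0001,0.0044,0,0,0,0.05,0,-0.0001,0.0044,0,0,0,0.05]}}

```text
clock: 21.95
tcp_pos: [0.469, -0.1265, 0.1158]
tcp_rot: [3.14, -0.005, 2.79]
wrist_force: [-0.2, 0.4, -1.8]
gripper_width: 0.0119
```

{"api": "drive_tool", "payload": {"rows": [0,-0.0001,0.0044,0,0,0,0.05,0,-0.0001,0.0044,0,0,0,0.05,0,-0.0001,0.0044,0,0,0,0.05,0,-0.0001,0.0044,0,0,0,0.05,0,-0.0001,0.0044,0,0,0,0.05]}}

```text
clock: 22.45
tcp_pos: [0.479, -0.1049, 0.1153]
tcp_rot: [3.141, -0.007, 2.524]
wrist_force: [0.1, -0.2, -1.8]
gripper_width: 0.0115
```

{"api": "drive_tool", "payload": {"rows": [0,-0.0001,0.0044,0,0,0,0.05,0,-0.0001,0.0044,0,0,0,0.05,0,-0.0001,0.0035,0,0,0,0.04,0,0,0.0018,0,0,0,0.02,0,0,0,0,0,0,0]}}

```text
clock: 22.95
tcp_pos: [0.4882, -0.092, 0.1148]
tcp_rot: [3.141, -0.009, 2.353]
wrist_force: [1.1, -0.3, -1.5]
gripper_width: 0.0121
```

```bash
python3 lvl.py q
```

```text
[ 0.4882 -0.092   0.1148] [ 3.1412 -0.0086  2.3531] 0.01205890158875417 [ 1.1 -0.3 -1.5] [0.111 0.152 0.038] 22.95
tool z [-0.0058  0.0064 -1.    ]
side dish n 282 slope deg x,y [-0.66 -0.38] dz 3.2
side cup rim 127 [77.2 -7.6 51.2] [[66.3, -26.1, 45.0], [89.8, 24.7, 56.3]]
side ball top pts 127 [ -2.4 -10.1  34.5]
top dish n 72 slope deg x,y [-0.37  1.88] dz -0.8
top cup rim 98 [76.4 -2.2 50.5] [[66.0, -26.5, 45.6], [88.8, 22.6, 56.5]]
```

View pics/q.png

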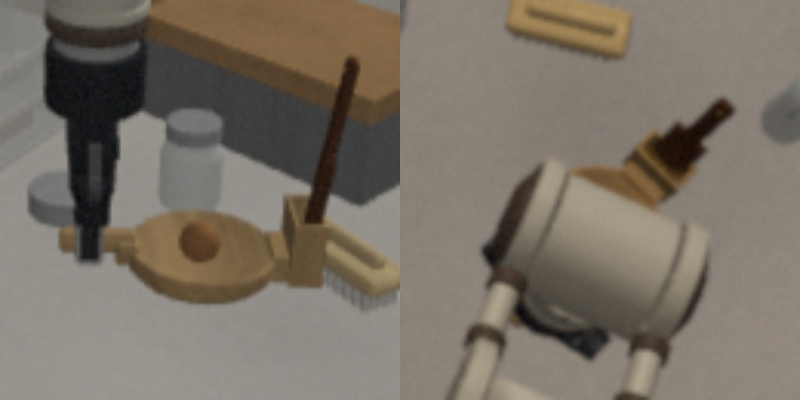

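```bash
python3 - <<'E'
from plan import *
rows(Rax([1,0,0],[0,0,-1]),[.551,-.067,.116],16)
E
```

```text
n 16 row [-0.0001, 0.0043, -0.0001, -0.0002, -0.0005, 0.0489] ang/row deg 2.8 mm/row 4.3
path [[0.491, -0.089, 0.115], [0.501, -0.081, 0.115], [0.513, -0.075, 0.116], [0.525, -0.07, 0.116], [0.537, -0.068, 0.116], [0.55, -0.067, 0.116]] [0.55, -0.067, 0.116] err mm [-0.9  0.4  0.4]
```

{"api": "drive_tool", "payload": {"rows": [0,0,0.0009,0,0,-0.0005,0.01,0,0,0.0018,0,0,-0.0005,0.02,0,0,0.0026,0,0,-0.0005,0.03,0,0,0.0035,0,0,-0.0005,0.04,0,-0.0001,0.0044,-0.0001,-0.0003,-0.0006,0.05]}}

```text
clock: 23.55
tcp_pos: [0.4981, -0.0837, 0.1149]
tcp_rot: [-3.141, -0.006, 2.194]
wrist_force: [-0.0, -1.2, -2.0]
gripper_width: 0.0122
```

{"api": "drive_tool", "payload": {"rows": [0,-0.0001,0.0044,-0.0001,-0.0003,-0.0006,0.05,0,-0.0001,0.0044,-0.0001,-0.0003,-0.0006,0.05,0,-0.0001,0.0044,-0.0001,-0.0003,-0.0006,0.05,0,-0.0001,0.0044,-0.0001,-0.0003,-0.0006,0.05,0,-0.0001,0.0044,-0.0001,-0.0003,-0.0006,0.05]}}

```text
clock: 24.05
tcp_pos: [0.5184, -0.0726, 0.1154]
tcp_rot: [3.141, -0.003, 1.928]
wrist_force: [-0.5, -0.8, -1.4]
gripper_width: 0.012
```

{"api": "drive_tool", "payload": {"rows": [0,-0.0001,0.0044,-0.0001,-0.0003,-0.0006,0.05,0,-0.0001,0.0044,-0.0001,-0.0003,-0.0006,0.05,0,-0.0001,0.0044,-0.0001,-0.0003,-0.0006,0.05,0,-0.0001,0.0044,-0.0001,-0.0003,-0.0006,0.05,0,-0.0001,0.0035,0,0,0,0.04]}}

```text
clock: 24.55
tcp_pos: [0.5404, -0.0672, 0.1159]
tcp_rot: [3.139, -0.001, 1.673]
wrist_force: [0.2, 0.3, -1.6]
gripper_width: 0.0116
```

{"api": "drive_tool", "payload": {"rows": [0,0,0.0025,0,0,0,0.028,0,0,0.0012,0,0,0,0.014,0,0,0,0,0,0,0]}}

```text
clock: 24.85
tcp_pos: [0.5449, -0.0667, 0.1159]
tcp_rot: [3.138, -0.001, 1.627]
wrist_force: [0.3, 0.9, -2.5]
gripper_width: 0.012
```

```bash
python3 lvl.py r
```

```text
[ 0.5449 -0.0667  0.1159] [ 3.1381e+00 -1.4000e-03  1.6268e+00] 0.012025942758759246 [ 0.3  0.9 -2.5] [0.155 0.042 0.066] 24.85
tool z [ 0.0034  0.0016 -1.    ]
side dish n 269 slope deg x,y [-0.44 -0.5 ] dz 3.3
side cup rim 163 [82.  -6.1 51.2] [[67.6, -25.1, 45.0], [92.2, 21.3, 56.0]]
side ball top pts 130 [ 3.5 -8.6 34.5]
top dish n 95 slope deg x,y [-1.58 -0.59] dz -1.6
top cup rim 100 [78.  -2.3 50.2] [[68.0, -26.4, 44.9], [90.3, 21.8, 55.5]]
```

View pics/r.png

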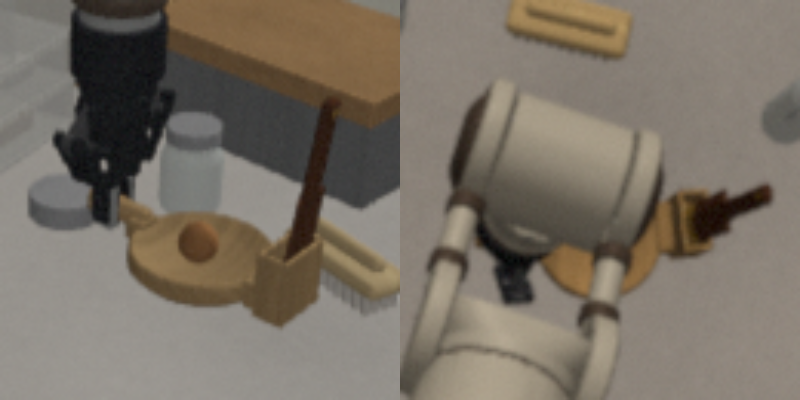

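{"api": "drive_tool", "payload": {"rows": [0,0,0.001,0,0.001,0,0.012,0,0,0.0015,0,0.001,0,0.017,0,0,0.0013,0,0.001,-0.001,0.014,0,0,0.0007,0,0,0,0.008,0,0,0,0,0,0,0]}}

```text
clock: 25.45
tcp_pos: [0.5494, -0.0666, 0.1159]
tcp_rot: [3.142, -0.0, 1.572]
wrist_force: [1.0, 0.6, -0.9]
gripper_width: 0.0119
```

{"api": "drive_tool", "payload": {"rows": [0,0,0,0,0,0,0,0,0,0,0,0,0,0,0,0,0,0,0,0,0,0,0,0,0,0,0,0,0,0,0,0,0,0,0]}}

```text
clock: 25.95
tcp_pos: [0.5493, -0.0666, 0.1159]
tcp_rot: [-3.141, -0.0, 1.572]
wrist_force: [0.7, 0.2, -1.5]
gripper_width: 0.012
```

```bash
python3 lvl.py s; python3 - <<'E'
from plan import *
# ball / tray relation by side image, now and at start
def ana(im,dp,tag):
    hsv=cv2.cvtColor(im,cv2.COLOR_BGR2HSV).astype(int)
    return hsv
im,dp=capture("side"); cv2.imwrite("pics/s_side_raw.png",im); np.save("pics/s_side.npy",dp)
im2,dp2=capture("top"); cv2.imwrite("pics/s_top_raw.png",im2); np.save("pics/s_top.npy",dp2)
m=np.load("m0.npz"); a=m["side_p"][235:300,330:400]; s,R,p=cur(); c=proj(p+R.apply([-.088,0,-.01]),"side")[0].astype(int)
b=im[c[1]-60:c[1]+45,c[0]-50:c[0]+50]
A=cv2.resize(a,None,fx=5,fy=5,interpolation=cv2.INTER_CUBIC);B=cv2.resize(b,None,fx=4.4,fy=4.4,interpolation=cv2.INTER_CUBIC)
H=max(len(A),len(B)); cv2.imwrite("pics/cmp.png",np.hstack([cv2.copyMakeBorder(x,0,H-len(x),0,4,cv2.BORDER_CONSTANT) for x in(A,B)])); print(A.shape,B.shape,c)
E
```

```text
[ 0.5493 -0.0666  0.1159] [-3.1415e+00 -5.0000e-04  1.5720e+00] 0.011957498673196612 [ 0.7  0.2 -1.5] [ 0.189 -0.042 -0.044] 25.95
tool z [-1.e-04  5.e-04 -1.e+00]
side dish n 259 slope deg x,y [-0.02 -0.74] dz 3.1
side cup rim 166 [82.2 -6.1 51.1] [[67.7, -25.7, 45.2], [92.0, 20.7, 56.0]]
side ball top pts 129 [ 4.1 -8.3 34.7]
top dish n 130 slope deg x,y [-1.82  0.23] dz -1.2
top cup rim 100 [77.7 -2.3 49.9] [[68.3, -27.4, 44.9], [90.2, 23.2, 55.5]]
(325, 350, 3) (462, 440, 3) [363 231]
```

View pics/cmp.png

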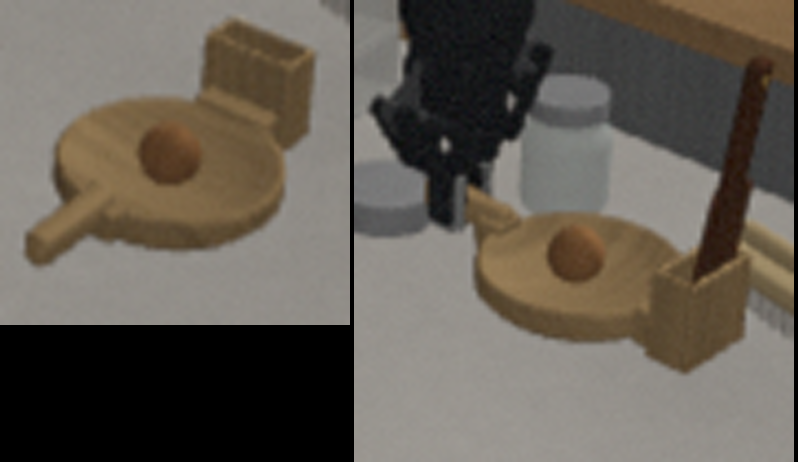

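```bash
python3 - <<'E'
from station import ticket,status
print(ticket.hand_in()); s=status.observe(); print(s["clock"],s["tcp_pos"],s["tcp_rot"],s["gripper_width"])
E
```

```text
the job is handed in; nothing more can be done
None
the job is handed in; nothing more can be done
```

I took the smaller brown shoehorn out of the open drawer, stood it brass end down in the slot cup and let go. I then gripped the stand by its handle, lifted it, turned it a quarter turn clockwise and handed the job in at about 26 s, still holding it.

**Last checks:**
- **Height:** the stand's underside is about 10.7 cm above the shelf, going by the tool height.
- **Direction:** the tool yaw is 1.572 rad against a target of 1.571. The depth points hint that the stand is turned up to about half a degree from the jaws. I did not correct this, because the two cameras also differ from each other by a few millimetres.
- **Level:** the tool is vertical to within 0.05°. Slopes fitted to the dish from depth disagreed between the two cameras (0 to −1.8° along the handle-to-cup line). I relied on the ball instead, which sits in the middle of the dish in the side picture.
- **Tilt during the turn:** the tool reached about 0.5° off vertical halfway through, and I corrected it in the second half.
- **Shoehorn:** it stands free in the cup, leaning about 7–8° away from the handle, because the cup is wider than the blade.
- **Grip:** 110 N on the handle, with the opening steady at 12 mm. That is 2 mm less than the 14 mm bar; nothing in the pictures or the lift suggested slipping.
- **Other things:** nothing was seen to move in the pictures I looked at. I did not re-measure every bystander.

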